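Make up the draw tray and the weighed reserve

ROBOT

A 6-joint arm with a two-finger parallel gripper is mounted at the origin on the work surface. World frame = base frame: x ahead of the robot, y to its left, z up, the work surface at z = 0. Lengths are in m, angles in rad, forces in N, time in s.
With the tool pointing down it reaches from about 0.35 to 0.85 m from the base axis. Payload 8.1 kg.
Tool frame: the origin (TCP) lies between the finger pads; the fingertips stand nose_length ahead of it and the grasp point (between the pads) lies 2 mm behind it (nose_length is the distance from the TCP to the fingertips, in m); z points along the fingers, x is the direction in which the jaws open and shut, and the axes are right-handed (so a half turn about z gives the same grasp; the last joint's range is limited). The gripper opens to 93 mm and grips with 3 to 60 N. Pads are 15 mm wide; open, the fingers measure 128 mm over their backs; the gripper's body (75 mm by 188 mm) begins 65 mm behind the grasp point.
Start: joints at [1.171, 0.13, 1.488, -0, 1.523, -0.085], TCP at [0.186, 0.571, 0.21] pointing down, gripper open.
Joint ranges: [-2.96, 2.96], [-0.89, 2.26], [0.02, 2.5], [-1.34, 4.48], [0, 2.73], [-2.66, 2.66]. Speed limits (rad/s): [2.39, 2.39, 2.79, 3.14, 3.14, 3.14].

INTERFACE

Orientations are given as a rotation vector (axis times angle).
In Python, from plant import * gives the robot as it stands.
- The arm moves only by the tool carry_out, never from a script. Its argument "steps" is a list of rows, each an object with "xyz": the shift along the world's x, y, z in cm, a list of three; "rot": the turn, a rotation vector about the world's x, y, z in degrees, a list of three. In form: [{"xyz": [tx, ty, tz], "rot": [rx, ry, rz]}, ...]. A call has 1 to 10 rows; each row is the pose to reach, as a shift and turn from the pose commanded when the call began; what a row does not reach only later rows make up. A row lasts 1/10 s, in which the tool goes at most 50 mm and 8.59 degrees, less where a joint would pass 70% of its speed; a pose out of reach is approached as far as the arm can. A call with a gripper value outside its range is refused whole. "grip" is the opening, from 0 (shut) to 1 (fully open), set as the call begins (left out, the last holds). The fingers move at their own pace and stop on an object; "force" is the grip in N (left out, the last holds). Time passes only in rows, so rows that repeat a pose let the fingers close. It gives the time, the measured TCP pose, the force and the opening at its end, in the units of the state.
- read_state(): the state, without advancing time (a new reading comes with each control period).
- read_camera(name): name is "scene" or "top"; returns the picture (384x512x3 uint8, red, green, blue); there is no depth.
- calibration(name): a dict with "fov_y" (degrees; the focal length in pixels is half the picture's height over the tangent of half this angle, whatever the lens; pixels are square), "cx", "cy" (the principal point, pixels), "xyz" and "attitude" of the camera in the world. Camera axes: x right, y down, z forward; pixel columns grow to the right and rows downward; lengths in m; the calibration is good to about 2 mm. A picture is of the moment at which its call begins. calibration takes no time and is no camera call.
- close_job(): hands the job in, once; it reports no verdict.
The state is a dict: "t": time; "q": joint angles; "dq": joint speeds; "joint_torque": joint torques, N m; "tool_pos": TCP position; "orientation": TCP orientation; "force": force on the tool from outside, world axes, zero at the start; "wrist_torque": the same for the moment, N m; "opening": finger opening in m.
Only numpy, scipy, OpenCV 4.12 (cv2) and the standard library are available. Lean on these libraries where they do the work, as an engineer would, in place of code of your own. Each camera call takes 0.05 s, during which the arm holds its last target.

TASK

Make up this draw set: put one spare capsule from the stock tray into every empty pocket of the draw tray, leaving the pockets already filled as they are, and set further spares in the scale's pan beside the sealed carton until the pointer rests between the two bold marks. Capsules not needed stay in the stock tray. Only when tray and scale are right, throw the ready switch fully over, away from the robot.

Things in the scene. Friction and masses are not known exactly. Their poses are not given: they have to be found in the camera images.
- set0_mid (a point): centre (half-way up) of a white plastic draw capsule: an upright cylinder 36 mm in diameter, 42 mm tall, 90 g, all alike, thin grey seam round the middle; z runs along the cylinder. Absent in some starts. If present it starts in pocket0 of the draw tray.
- set1_mid (a point): centre (half-way up) of a white plastic draw capsule: an upright cylinder 36 mm in diameter, 42 mm tall, 90 g, all alike, thin grey seam round the middle; z runs along the cylinder. Absent in some starts. If present it starts in pocket1 of the draw tray.
- set2_mid (a point): centre (half-way up) of a white plastic draw capsule: an upright cylinder 36 mm in diameter, 42 mm tall, 90 g, all alike, thin grey seam round the middle; z runs along the cylinder. Absent in some starts. If present it starts in pocket2 of the draw tray.
- set3_mid (a point): centre (half-way up) of a white plastic draw capsule: an upright cylinder 36 mm in diameter, 42 mm tall, 90 g, all alike, thin grey seam round the middle; z runs along the cylinder. Absent in some starts. If present it starts in pocket3 of the draw tray.
- set4_mid (a point): centre (half-way up) of a white plastic draw capsule: an upright cylinder 36 mm in diameter, 42 mm tall, 90 g, all alike, thin grey seam round the middle; z runs along the cylinder. Absent in some starts. If present it starts in pocket4 of the draw tray.
- set5_mid (a point): centre (half-way up) of a white plastic draw capsule: an upright cylinder 36 mm in diameter, 42 mm tall, 90 g, all alike, thin grey seam round the middle; z runs along the cylinder. Absent in some starts. If present it starts in pocket5 of the draw tray.
- spare0_mid (a point): centre (half-way up) of a white plastic draw capsule: an upright cylinder 36 mm in diameter, 42 mm tall, 90 g, all alike, thin grey seam round the middle; z runs along the cylinder. Absent in some starts. If present it starts standing in the stock tray.
- spare1_mid (a point): centre (half-way up) of a white plastic draw capsule: an upright cylinder 36 mm in diameter, 42 mm tall, 90 g, all alike, thin grey seam round the middle; z runs along the cylinder. Absent in some starts. If present it starts standing in the stock tray.
- spare2_mid (a point): centre (half-way up) of a white plastic draw capsule: an upright cylinder 36 mm in diameter, 42 mm tall, 90 g, all alike, thin grey seam round the middle; z runs along the cylinder. Absent in some starts. If present it starts standing in the stock tray.
- spare3_mid (a point): centre (half-way up) of a white plastic draw capsule: an upright cylinder 36 mm in diameter, 42 mm tall, 90 g, all alike, thin grey seam round the middle; z runs along the cylinder. Absent in some starts. If present it starts standing in the stock tray.
- spare4_mid (a point): centre (half-way up) of a white plastic draw capsule: an upright cylinder 36 mm in diameter, 42 mm tall, 90 g, all alike, thin grey seam round the middle; z runs along the cylinder. Absent in some starts. If present it starts standing in the stock tray.
- spare5_mid (a point): centre (half-way up) of a white plastic draw capsule: an upright cylinder 36 mm in diameter, 42 mm tall, 90 g, all alike, thin grey seam round the middle; z runs along the cylinder. Absent in some starts. If present it starts standing in the stock tray.
- spare6_mid (a point): centre (half-way up) of a white plastic draw capsule: an upright cylinder 36 mm in diameter, 42 mm tall, 90 g, all alike, thin grey seam round the middle; z runs along the cylinder. Absent in some starts. If present it starts standing in the stock tray.
- pocket0 (a point): near pocket on the -y side of the 3 x 2 draw tray: the point where the centre of a capsule standing in mid-pocket comes, 21 mm above the pocket floor; axes as the tray's. The tray is fixed, clear ridges on a grey floor, 202 mm (x, away from the robot within 0.15 rad) by 132 mm (y), 16 mm high.
- pocket1 (a point): near pocket on the +y side of the 3 x 2 draw tray: the point where the centre of a capsule standing in mid-pocket comes, 21 mm above the pocket floor; axes as the tray's. Pockets are 50 mm square and 12 mm deep, pitch 70 mm, ridges between them 20 mm thick, floor 4 mm above the table.
- pocket2 (a point): middle pocket on the -y side of the 3 x 2 draw tray: the point where the centre of a capsule standing in mid-pocket comes, 21 mm above the pocket floor; axes as the tray's. The tray is fixed, clear ridges on a grey floor, 202 mm (x, away from the robot within 0.15 rad) by 132 mm (y), 16 mm high.
- pocket3 (a point): middle pocket on the +y side of the 3 x 2 draw tray: the point where the centre of a capsule standing in mid-pocket comes, 21 mm above the pocket floor; axes as the tray's. Pockets are 50 mm square and 12 mm deep, pitch 70 mm, ridges between them 20 mm thick, floor 4 mm above the table.
- pocket4 (a point): far pocket on the -y side of the 3 x 2 draw tray: the point where the centre of a capsule standing in mid-pocket comes, 21 mm above the pocket floor; axes as the tray's. The tray is fixed, clear ridges on a grey floor, 202 mm (x, away from the robot within 0.15 rad) by 132 mm (y), 16 mm high.
- pocket5 (a point): far pocket on the +y side of the 3 x 2 draw tray: the point where the centre of a capsule standing in mid-pocket comes, 21 mm above the pocket floor; axes as the tray's. Pockets are 50 mm square and 12 mm deep, pitch 70 mm, ridges between them 20 mm thick, floor 4 mm above the table.
- stock_centre (a point): centre of the floor of the stock tray: flat, fixed, clear with a black floor 4 mm above the table, 288 mm (its x, away from the robot) by 150 mm outside, walls 4 mm thick and 12 mm high. The spares stand in it in two loose rows about 70 mm apart.
- pan_floor (a point): centre of the floor of the scale's aluminium pan, moving with it; floor 98 mm above the table at 0. Pan 196 (x, away from the robot) by 136 mm (y), walls 3 mm thick, 9 mm above the floor. A sealed carton of unknown weight, 50 (x) by 90 by 45 mm, sits about 63 mm to +x; the rest is free. Past the +x end a white upright plate 60 mm wide, 145 mm above the table, bears the marks.
- pan (a joint): deflection of the sprung pan in m, 0 with an empty pan, growing as it sinks (stop at 0.05); spring about 110 N/m, so one capsule sinks it about 8 mm. A dark wire pointer on the pan runs down the white plate; the two bold black marks on the plate stand at 0.026 and 0.038.
- ready (a joint): angle of the ready switch, a steel toggle lever on a small grey box: 0 = leaning to its -x (towards the robot, off), 1.0 = leaning right over to its +x (away from the robot, on); it starts off, between 0 and 0.15, and stays where it is left.
- ready_tip (a point): tip of the ready switch's lever, 80 mm from its pivot; the switch's x axis points away from the robot within 0.15 rad. At angle 0 the lever leans 0.5 rad from upright to -x, at 1.0 it leans 0.5 rad to +x.
Mind the look-alikes: they are no part of the job. What is shaped like the part that bears spare2_mid but black or blue is not meant.

How it is judged:
By the outcome, as a careful person would: the job done as asked, in the order asked, and still so for the second after the job is handed in, with the robot touching nothing.
Of set0, set1, set2, set3, set4, set5 only 3 to 4 are there at a start; the rules pass over those that are not, and their reading is None.
Of spare0, spare1, spare2, spare3, spare4, spare5, spare6 only 6 to 7 are there at a start; the rules pass over those that are not, and their reading is None.
At some moment in a run one of spare0, spare1, spare2, spare3, spare4, spare5, spare6 may be knocked a few centimetres aside while the robot is not near it.
It also fails if it takes over 210 s, if anything falls off the work surface, if the arm or the gripper's body presses on something with over 40 N, if the wrist force passes 120 N, or if a joint passes its speed limit or range.

## Working session

There is one attempt and no reset: what is moved stays moved. The work goes in short steps, Python scripts to look and compute and a tool call to move; the robot and the scene stay as the last step left them, time stands still between calls to the robot, and variables do not carry over. Pictures are saved under pics/ and viewed, and the job is handed in when it is done.

Besides the shell and the picture viewer there is one more tool, called after "Emit:" as name([rows], argument=value, ...), one row to a line, values as JSON. carry_out: Moves the arm, as the interface text tells. Its arguments: {"type":"object","properties":{"steps":{"type":"array","items":{"type":"object","properties":{"xyz":{"type":"array","items":{"type":"number"}},"rot":{"type":"array","items":{"type":"number"}}}}},"grip":{"type":"number"},"force":{"type":"number"}},"required":["steps"]}

```bash
ls; mkdir -p pics; python3 - <<'E'
from plant import *
import cv2
s=read_state(); print(s)
for n in("scene","top"):
    im=read_camera(n); cv2.imwrite(f"pics/{n}0.png",im[:,:,::-1]); print(n,calibration(n))
try: print(nose_length)
except Exception as e: print(e)
E
```

```text
pics
{'t': 0.0, 'q': array([ 1.17061871e+00,  1.31138250e-01,  1.48924602e+00, -9.34138992e-07,
        1.52301783e+00, -8.53952800e-02]), 'dq': array([0.00056343, 0.0005385 , 0.0015414 , 0.00018553, 0.00036336,
       0.0006959 ]), 'joint_torque': array([-4.72537329e-05, -5.59850371e+01, -4.91758204e+01,  7.65574817e-02,
        3.57308064e-02, -1.11996906e-04]), 'tool_pos': array([0.18551662, 0.56999289, 0.20921943]), 'orientation': array([ 2.54141948e+00,  1.84524001e+00, -2.43253238e-03]), 'force': array([ 0.3508482 , -0.27364784, -0.4885534 ]), 'wrist_torque': array([-0.0023209 , -0.01009546,  0.00861272]), 'opening': 0.09289849738740585}
scene {'fov_y': 52.132089636636344, 'cx': 255.9496617016848, 'cy': 196.14554138512148, 'xyz': array([1.07987343, 0.07884794, 0.85026896]), 'attitude': array([-1.83419461, -1.90020451,  0.64271883])}
top {'fov_y': 56.39889659068676, 'cx': 253.96557000784864, 'cy': 198.6586026552681, 'xyz': array([0.26062035, 0.07141602, 1.13096556]), 'attitude': array([-2.04681352,  2.15196679, -0.25493844])}
0.017
```

View pics/scene0.png

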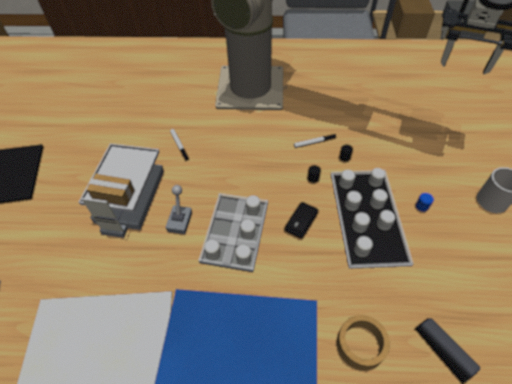

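View pics/top0.png

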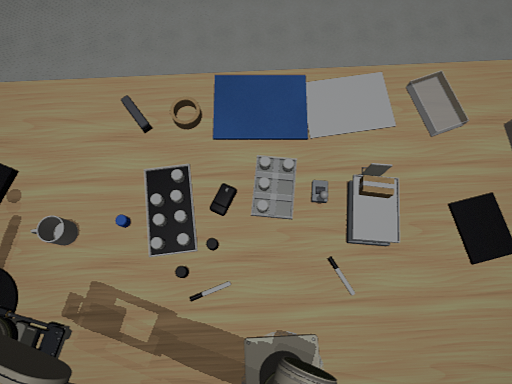

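Scene: 7 white spares stand in the black-floored stock tray (scene ~(348,180) to (364,246)). The draw tray holds 4 (top (264,163), (263,184), (262,206), (288,164)). The near and middle pockets on the -y side are empty. Next I'll measure from enlarged crops.

```bash
cat > h.py <<'E'
import numpy as np, cv2
from scipy.spatial.transform import Rotation as R
from plant import *
def cam(n):
    c=calibration(n); f=192/np.tan(np.radians(c['fov_y'])/2)
    return c,f,R.from_rotvec(c['attitude']).as_matrix()
def ray(n,u,v,z):
    c,f,M=cam(n); d=M@np.array([(u-c['cx'])/f,(v-c['cy'])/f,1]); return c['xyz']+d*(z-c['xyz'][2])/d[2]
def proj(n,p):
    c,f,M=cam(n); q=M.T@(np.asarray(p)-c['xyz']); return q[:2]/q[2]*f+[c['cx'],c['cy']]
def crop(im,x0,y0,x1,y1,k,name):
    cv2.imwrite('pics/'+name,cv2.resize(im[y0:y1,x0:x1,::-1],None,fx=k,fy=k,interpolation=cv2.INTER_CUBIC))
def blobs(im,box,thr=150,amin=20):
    x0,y0,x1,y1=box; s=im[y0:y1,x0:x1]; m=((s.min(2)>thr)).astype(np.uint8)
    n,l,st,ce=cv2.connectedComponentsWithStats(m)
    return [(ce[i]+[x0,y0],st[i,4]) for i in range(1,n) if st[i,4]>=amin]
E
python3 - <<'E'
from h import *
t=cv2.imread('pics/top0.png')[:,:,::-1]; s=cv2.imread('pics/scene0.png')[:,:,::-1]
crop(t,130,140,430,265,2.6,'tc.png'); crop(s,70,130,430,280,2.2,'sc.png')
print(proj('top',[0,0,0]),proj('scene',[0,0,0]))
for b in ((140,160,200,258),(250,150,300,222)):
  for c,a in blobs(t,b,150): print('top',c.round(1),a,ray('top',*c,.046).round(4))
E
```

```text
[282.57415858 375.15027917] [250.26376949  87.81315717]
```

View pics/tc.png

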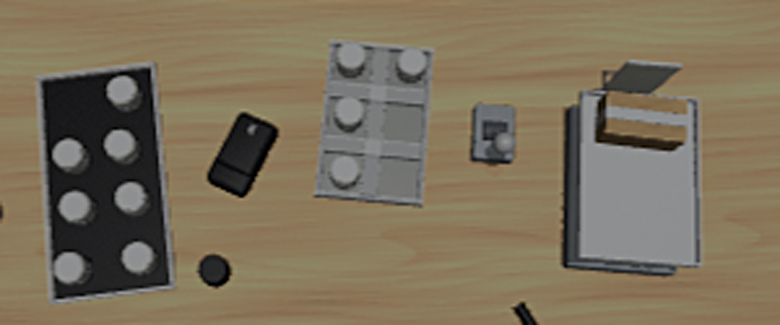

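View pics/sc.png

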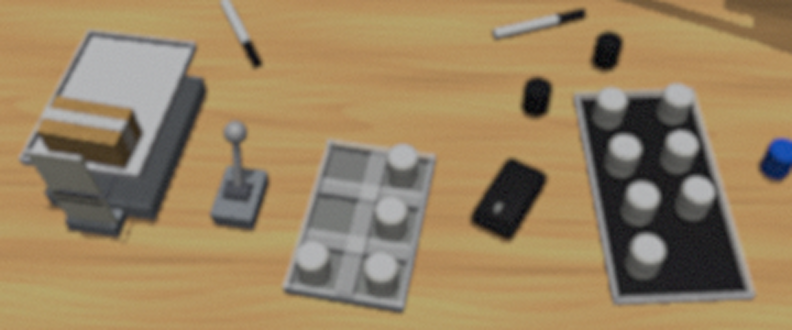

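```bash
python3 - <<'E'
from h import *
t=cv2.imread('pics/top0.png')[:,:,::-1]; s=cv2.imread('pics/scene0.png')[:,:,::-1]
crop(s,70,180,140,245,10,'plate0.png')
for n,im,thr,bs in (('top',t,105,((148,167,193,252),(252,155,297,218))),('scene',s,150,((330,165,410,265),(200,190,270,268)))):
 for b in bs:
  print(n, im[b[1]:b[3],b[0]:b[2]].min(2).max())
  for c,a in blobs(im,b,thr,20): print(n,c.round(1),a,ray(n,*c,.046).round(4))
E
```

```text
top 151
top [157.2 167.7] 40 [0.6361 0.3593 0.046 ]
top [190.6 188.2] 80 [0.5632 0.2541 0.046 ]
top [176.1 174. ] 91 [0.6121 0.2993 0.046 ]
top [175.3 194.8] 94 [0.5443 0.302  0.046 ]
top [155.4 198.5] 92 [0.5356 0.3638 0.046 ]
top [179.6 215.2] 95 [0.4787 0.2886 0.046 ]
top [158.1 218.8] 100 [0.4709 0.3547 0.046 ]
top [148.3 239.8] 41 [0.4076 0.3834 0.046 ]
top [182.2 238.3] 104 [0.4071 0.2808 0.046 ]
top [155.9 242.3] 104 [0.3988 0.3602 0.046 ]
top 148
top [274.2 187. ] 2081 [ 0.5542 -0.0083  0.046 ]
scene 183
scene [378.6 172.7] 99 [0.4017 0.3612 0.046 ]
scene [347.9 174.2] 94 [0.4093 0.2801 0.046 ]
scene [380.  194.6] 98 [0.4741 0.3545 0.046 ]
scene [354.  196.3] 98 [0.4815 0.2884 0.046 ]
scene [387.2 216. ] 111 [0.5389 0.3625 0.046 ]
scene [362.1 218.2] 110 [0.5473 0.3009 0.046 ]
scene [364.3 242.6] 129 [0.6151 0.298  0.046 ]
scene 183
scene [252.3 200.4] 109 [0.5016 0.0316 0.046 ]
scene [231.6 215.1] 127 [ 0.5474 -0.0173  0.046 ]
scene [248.9 222.5] 184 [0.5677 0.0262 0.046 ]
scene [217.9 242. ] 282 [ 0.6243 -0.0438  0.046 ]
scene [243.7 247.6] 207 [0.6372 0.0179 0.046 ]
```

View pics/plate0.png

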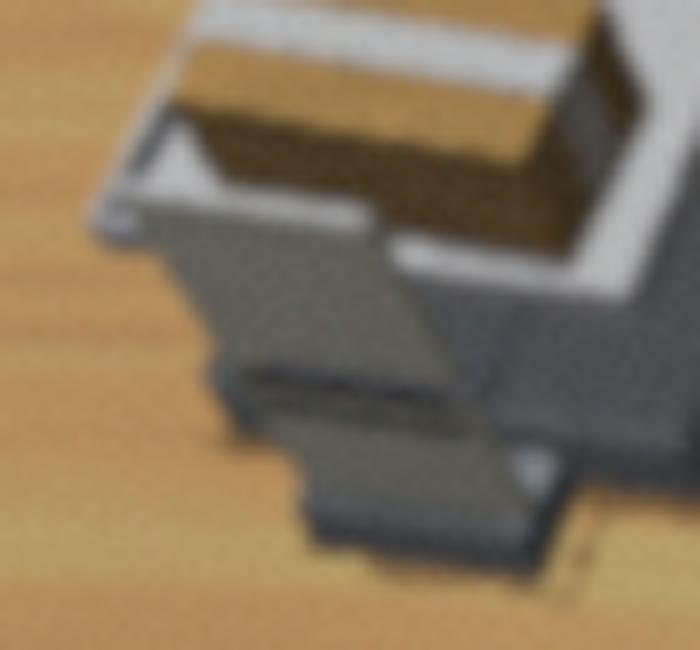

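```bash
python3 - <<'E'
from h import *
t=cv2.imread('pics/top0.png')[:,:,::-1]; s=cv2.imread('pics/scene0.png')[:,:,::-1]
crop(s,75,135,175,240,5.7,'ss.png'); crop(t,340,155,410,255,6,'ts.png')
crop(t,245,148,335,225,8,'dt.png')
crop(s,155,170,275,275,5,'ds.png')
E
```

```text
(no output)
```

View pics/ss.png

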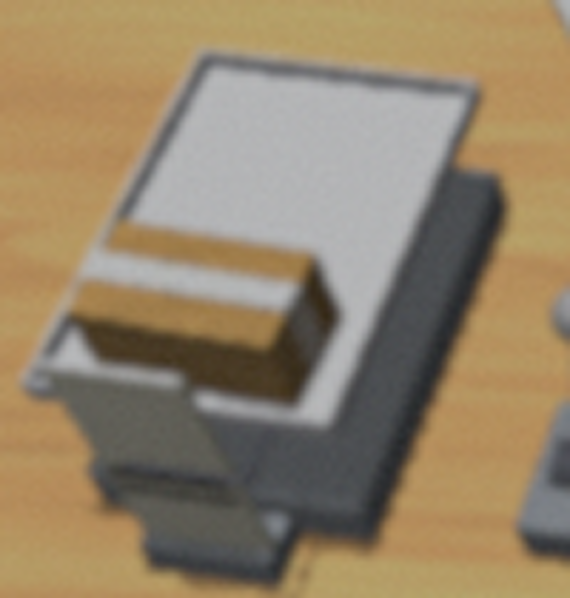

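View pics/ts.png

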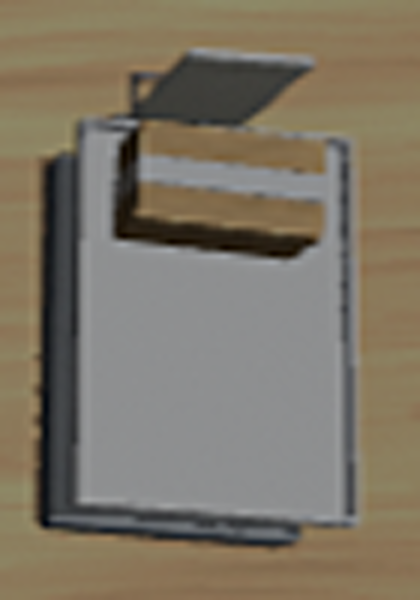

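View pics/dt.png

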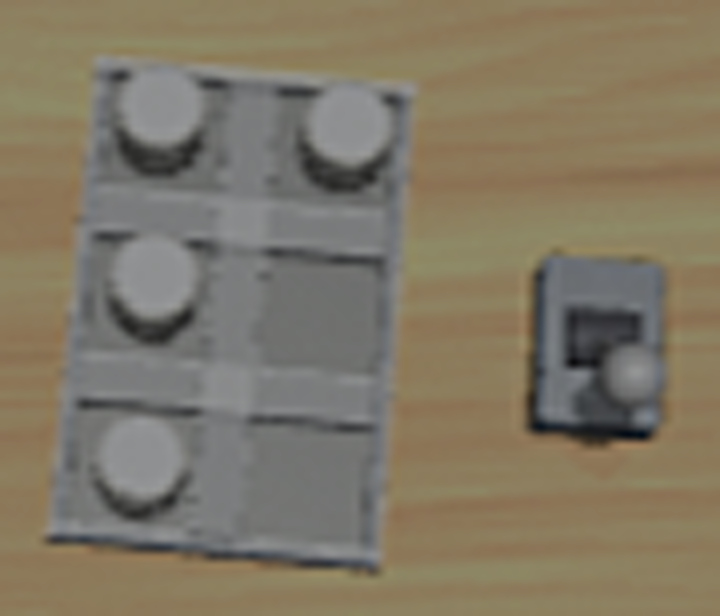

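View pics/ds.png

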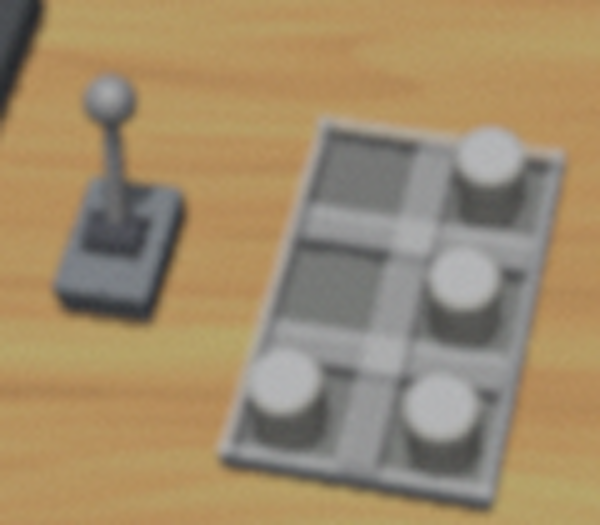

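```bash
cat >> h.py <<'E'
def tri(ut,us):
    A=[];b=[];
    P=[]
    for n,u in (('top',ut),('scene',us)):
        c,f,M=cam(n); d=M@np.array([(u[0]-c['cx'])/f,(u[1]-c['cy'])/f,1]); d/=np.linalg.norm(d)
        Q=np.eye(3)-np.outer(d,d); A.append(Q); b.append(Q@c['xyz'])
    p=np.linalg.lstsq(np.vstack(A),np.hstack(b),rcond=None)[0]
    return p, np.linalg.norm(A[0]@p-b[0])+np.linalg.norm(A[1]@p-b[1])
E
python3 - <<'E'
from h import *
T=lambda u,v,o,k:np.array([u,v])/k+o-0.5*(1-1/k)
ts=lambda u,v:T(u,v,(340,155),6); ss=lambda u,v:T(u,v,(75,135),5.7)
dt=lambda u,v:T(u,v,(245,148),8); ds=lambda u,v:T(u,v,(155,170),5)
for nm,a,b in (('near-y',(355,522),(205,55)),('near+y',(75,505),(478,85)),('far-y',(350,140),(28,382)),('far+y',(80,120),(335,425)),
  ('carton near-y top',(325,210),(110,235)),('carton far+y',(138,122),(280,345)),('plate -y',(312,65),(60,372)),('plate+y',(188,52),(183,375))):
    p,e=tri(ts(*a),ss(*b)); print(nm,p.round(4),e.round(4))
p,e=tri(dt(632,375),ds(110,100)); print('tip ball',p.round(4),e)
p,e=tri(dt(97,60),ds(490,495)); print('tray far+y',p.round(4),e, ray('top',*dt(97,60),.016),ray('scene',*ds(490,495),.016))
for c,u,v in (('far+y',97,60),('far-y',412,88),('near-y',379,553),('near+y',50,530)): print(c,ray('top',*dt(u,v),.016).round(4))
for c,u,v in (('far+y',490,493),('far-y',222,455),('near-y',325,120),('near+y',564,155)): print(c,ray('scene',*ds(u,v),.016).round(4))
for c,u,v in (('f+',160,108),('f-',345,128),('m+',153,278),('n+',142,455)): print(c,ray('top',*dt(u,v),.046).round(4))
for c,u,v in (('f+',442,405),('f-',285,382),('m+',465,278),('n+',490,158)): print(c,ray('scene',*ds(u,v),.046).round(4))
print('swbase', [ray('top',*dt(u,v),.02).round(4) for u,v in ((543,258),(663,265),(535,425),(655,430))])
E
```

```text
near-y [ 0.3598 -0.3551  0.0921] 0.0004
near+y [ 0.375  -0.2218  0.0911] 0.001
far-y [ 0.551  -0.3797  0.0935] 0.0005
far+y [ 0.5685 -0.2452  0.0927] 0.0006
carton near-y top [ 0.5048 -0.3436  0.1358] 0.0017
carton far+y [ 0.555  -0.2614  0.1296] 0.0018
plate -y [ 0.5765 -0.3445  0.138 ] 0.0058
plate+y [ 0.5839 -0.2856  0.1477] 0.0017
tip ball [ 0.5104 -0.1505  0.0959] 0.0008568402002325076
tray far+y [0.6746 0.0399 0.0147] 0.0008490298598519308 [0.67405408 0.04037726 0.016     ] [0.67519413 0.03955312 0.016     ]
far+y [0.6741 0.0404 0.016 ]
far-y [ 0.6554 -0.0884  0.016 ]
near-y [ 0.4623 -0.0603  0.016 ]
near+y [0.4781 0.0692 0.016 ]
far+y [0.6742 0.0395 0.016 ]
far-y [ 0.6587 -0.088   0.016 ]
near-y [ 0.4602 -0.0583  0.016 ]
near+y [0.4795 0.0693 0.016 ]
f+ [0.6414 0.0171 0.046 ]
f- [ 0.6293 -0.0561  0.046 ]
m+ [0.5711 0.0239 0.046 ]
n+ [0.5    0.0322 0.046 ]
f+ [0.645  0.0167 0.046 ]
f- [ 0.6353 -0.0574  0.046 ]
m+ [0.5756 0.0236 0.046 ]
n+ [0.504  0.0324 0.046 ]
swbase [array([ 0.579, -0.135,  0.02 ]), array([ 0.5737, -0.1832,  0.02  ]), array([ 0.5101, -0.1257,  0.02  ]), array([ 0.5057, -0.1733,  0.02  ])]
```

Emit:
carry_out([
  {"xyz": [4.2, -2.7, 0], "rot": [0, 0, -3.5]},
  {"xyz": [8.4, -5.4, 0], "rot": [0, 0, -7]},
  {"xyz": [12.6, -8.1, 0], "rot": [0, 0, -10.5]},
  {"xyz": [16.8, -10.8, 0], "rot": [0, 0, -14]},
  {"xyz": [21, -13.5, 0], "rot": [0, 0, -17.5]},
  {"xyz": [25.2, -16.2, 0], "rot": [0, 0, -21]},
  {"xyz": [29.4, -18.9, 0], "rot": [0, 0, -24.5]},
  {"xyz": [33.6, -21.6, 0], "rot": [0, 0, -28]},
  {"xyz": [37.8, -24.3, 0], "rot": [0, 0, -31.5]},
  {"xyz": [42.8, -27.1, 0], "rot": [0, 0, -35]},
], grip=0.65, force=15)

```text
t: 1.1
tool_pos: [0.6086, 0.3014, 0.2097]
orientation: [2.981, 0.992, -0.001]
force: [0.1, 1.2, -0.1]
opening: 0.0606
```

Emit:
carry_out([
  {"xyz": [0, 0, 0], "rot": [0, 0, 0]},
  {"xyz": [0, 0, 0], "rot": [0, 0, 0]},
])

```text
t: 1.3
tool_pos: [0.6078, 0.3018, 0.2088]
orientation: [-2.98, -0.993, 0.004]
force: [-0.1, 0.8, -0.7]
opening: 0.0603
```

```bash
cat > look.py <<'E'
from h import *
import sys
k=sys.argv[1]
st=read_state(); print(round(st['t'],2),'tcp',st['tool_pos'].round(4),'ori',st['orientation'].round(3),'op',round(st['opening'],4),'F',st['force'].round(1))
t=read_camera('top'); s=read_camera('scene')
cv2.imwrite(f'pics/t{k}.png',t[:,:,::-1]); cv2.imwrite(f'pics/s{k}.png',s[:,:,::-1])
L=cv2.resize(t[130:270,130:420,::-1],None,fx=2.7,fy=2.7,interpolation=cv2.INTER_CUBIC)
Rr=cv2.resize(s[130:280,60:420,::-1],(L.shape[1],int(150*L.shape[1]/360)),interpolation=cv2.INTER_CUBIC)
cv2.imwrite(f'pics/both{k}.png',cv2.resize(np.vstack([L,Rr]),None,fx=.83,fy=.83,interpolation=cv2.INTER_AREA))
for c,a in blobs(t,(148,167,193,252),112,50): print('top',c.round(1),a,ray('top',*c,.046)[:2].round(4))
for c,a in blobs(s,(330,165,410,265),150,50): print('scene',c.round(1),a,ray('scene',*c,.046)[:2].round(4))
E
python3 look.py 1
```

```text
1.3 tcp [0.6078 0.3018 0.2088] ori [-2.98  -0.993  0.004] op 0.0603 F [-0.1  0.8 -0.7]
top [166.8 224.5] 2284 [0.4517 0.3278]
scene [348.1 174.2] 107 [0.4092 0.2806]
scene [386.7 183.1] 80 [0.4366 0.3771]
scene [379.9 194.8] 112 [0.4749 0.3541]
scene [356.5 195.6] 53 [0.4792 0.2948]
scene [387.3 215.9] 122 [0.5387 0.3628]
scene [403.4 235.5] 80 [0.5932 0.3919]
```

View pics/both1.png

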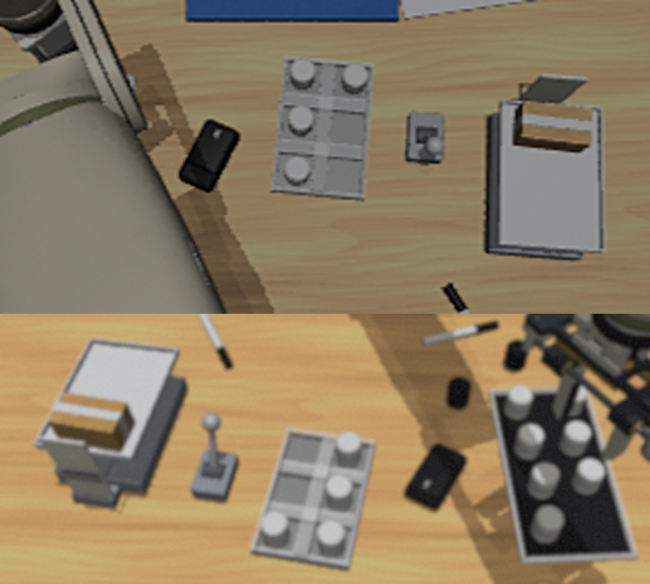

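A (top (176,174), scene (364,243)) is a white capsule standing in the black-floored stock tray, so it fits the description; the black and blue ones are outside it. Descending on A.

Emit:
carry_out([
  {"xyz": [0.6, -0.3, -2], "rot": [0, 0, 0]},
  {"xyz": [0.6, -0.3, -5], "rot": [0, 0, 0]},
  {"xyz": [0.6, -0.3, -8], "rot": [0, 0, 0]},
  {"xyz": [0.6, -0.3, -11], "rot": [0, 0, 0]},
  {"xyz": [0.6, -0.3, -14], "rot": [0, 0, 0]},
  {"xyz": [0.6, -0.3, -16], "rot": [0, 0, 0]},
  {"xyz": [0.6, -0.3, -17], "rot": [0, 0, 0]},
  {"xyz": [0.6, -0.3, -17], "rot": [0, 0, 0]},
  {"xyz": [0.6, -0.3, -17], "rot": [0, 0, 0]},
])

```text
t: 2.3
tool_pos: [0.6136, 0.301, 0.0417]
orientation: [-2.979, -0.997, -0.003]
force: [0.3, -0.7, -0.7]
opening: 0.0606
```

Emit:
carry_out([
  {"xyz": [0, 0, 0], "rot": [0, 0, 0]},
  {"xyz": [0, 0, 0], "rot": [0, 0, 0]},
  {"xyz": [0, 0, 0], "rot": [0, 0, 0]},
  {"xyz": [0, 0, 0], "rot": [0, 0, 0]},
  {"xyz": [0, 0, 0], "rot": [0, 0, 0]},
  {"xyz": [0, 0, 0], "rot": [0, 0, 0]},
], grip=0)

```text
t: 2.9
tool_pos: [0.6134, 0.3, 0.0402]
orientation: [-2.98, -0.996, 0.0]
force: [-1.1, 0.1, 0.3]
opening: 0.0173
```

```bash
python3 look.py 2; python3 -c "
from h import *
s=cv2.imread('pics/s2.png')[:,:,::-1]; crop(s,310,120,450,280,3.7,'x2.png')"
```

```text
2.9 tcp [0.6134 0.3    0.0402] ori [-2.98  -0.996  0.   ] op 0.0173 F [-1.1  0.1  0.3]
top [185.1 175.5] 65 [0.6059 0.271 ]
scene [348.  174.2] 108 [0.4091 0.2804]
```

View pics/x2.png

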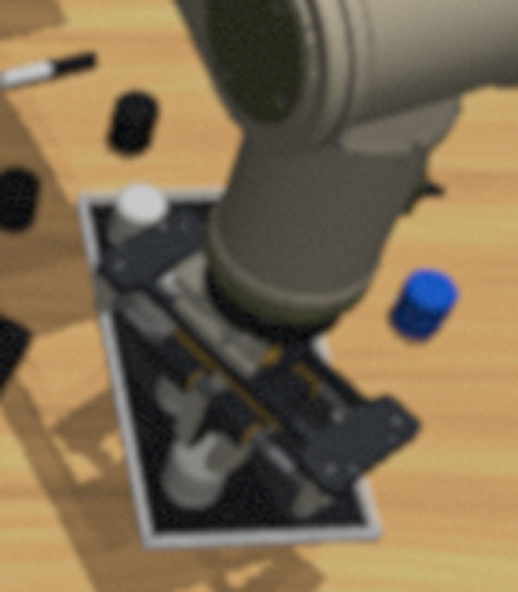

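```bash
python3 - <<'E'
from h import *
s=read_state(); p=s['tool_pos']; M=R.from_rotvec(s['orientation']).as_matrix()
f=lambda q:((proj('scene',q)-[310,120])*3.7).round(0)
print('x',M[:,0].round(3),'z',M[:,2].round(3))
for q in (p,p+M[:,2]*.017,p+M[:,0]*.0087+M[:,2]*.017,p-M[:,0]*.0087+M[:,2]*.017): print(q.round(4),f(q))
print(ray('scene',200/3.7+310,448/3.7+120,.046))
E
```

```text
x [ 0.799  0.601 -0.   ] z [-0. -0. -1.]
[0.6133 0.3001 0.0401] [202. 456.]
[0.6133 0.3001 0.0231] [197. 469.]
[0.6203 0.3053 0.0231] [206. 479.]
[0.6064 0.2948 0.0231] [187. 459.]
[0.61108109 0.29790192 0.046     ]
```

The TCP projects right onto the capsule, and the fingers appear to straddle it despite the odd opening reading. I'll lift a little and check.

Emit:
carry_out([
  {"xyz": [0, 0, 0], "rot": [0, 0, 0]},
  {"xyz": [0, 0, 0], "rot": [0, 0, 0]},
  {"xyz": [0, 0, 2], "rot": [0, 0, 0]},
  {"xyz": [0, 0, 4], "rot": [0, 0, 0]},
  {"xyz": [0, 0, 7], "rot": [0, 0, 0]},
  {"xyz": [0, 0, 10], "rot": [0, 0, 0]},
  {"xyz": [0, 0, 10], "rot": [0, 0, 0]},
])

```text
t: 3.7
tool_pos: [0.6164, 0.3014, 0.1465]
orientation: [-2.979, -0.996, -0.014]
force: [0.2, 0.3, 1.1]
opening: 0.0005
```

```bash
python3 look.py 3; python3 -c "
from h import *
s=cv2.imread('pics/s3.png')[:,:,::-1]; crop(s,310,120,450,280,3.7,'x3.png')"
```

```text
3.7 tcp [0.6164 0.3014 0.1465] ori [-2.979 -0.996 -0.014] op 0.0005 F [0.2 0.3 1.1]
top [152.2 175.4] 54 [0.6112 0.3748]
top [153.2 198.1] 54 [0.5373 0.3706]
top [169.3 230.1] 1340 [0.4342 0.32  ]
scene [355.9 195.6] 62 [0.4791 0.2934]
scene [389.5 217.1] 73 [0.5419 0.3675]
scene [404.3 238.7] 73 [0.6018 0.3924]
```

View pics/x3.png

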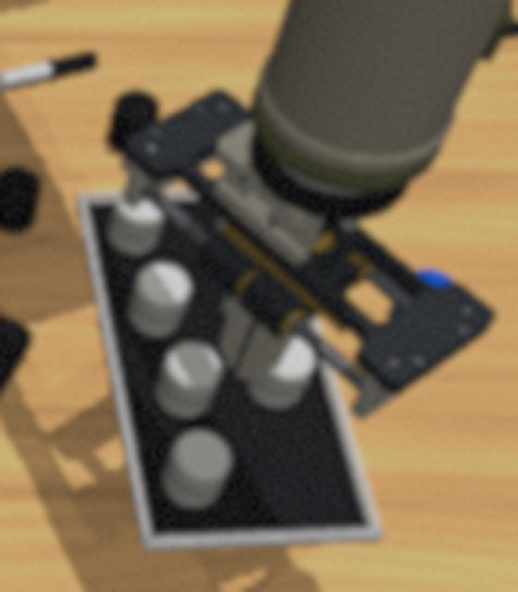

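```bash
python3 - <<'E'
from h import *
s=read_state(); p=s['tool_pos']; M=R.from_rotvec(s['orientation']).as_matrix()
f=lambda q:((proj('scene',q)-[310,120])*3.7).round(0)
for a in (.017,0,-.05,-.1): print(f(p+M[:,2]*a), proj('top',p+M[:,2]*a).round(0))
E
```

```text
[232. 386.] [170. 165.]
[239. 370.] [169. 164.]
[259. 320.] [165. 158.]
[282. 265.] [160. 151.]
```

View pics/t3.png

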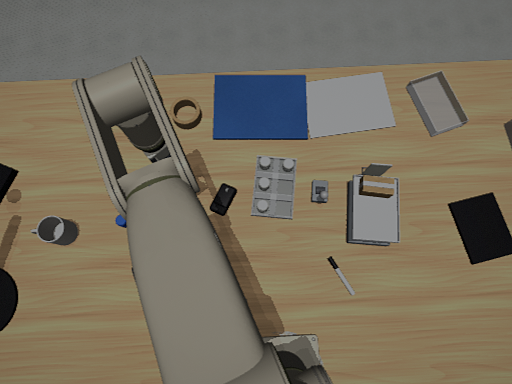

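```bash
python3 - <<'E'
from h import *
a=[cv2.resize(cv2.imread(f'pics/s{k}.png')[205:270,340:400],None,fx=6,fy=6,interpolation=cv2.INTER_CUBIC) for k in ('cene0',2,3)]
o=np.hstack(a); o=cv2.convertScaleAbs(o,alpha=1.4); cv2.imwrite('pics/cmp.png',cv2.resize(o,None,fx=.74,fy=.74,interpolation=cv2.INTER_AREA))
E
```

```text
(no output)
```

View pics/cmp.png

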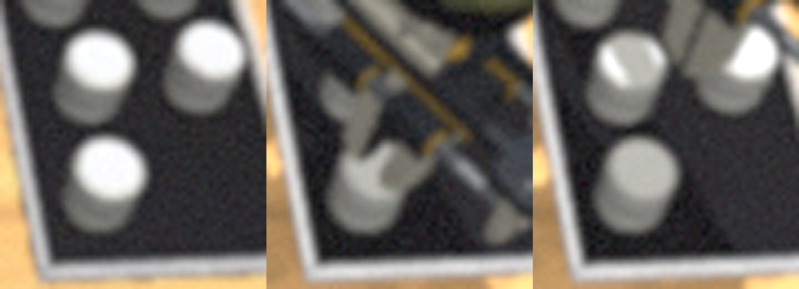

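The grip missed: the capsule stayed standing and the fingers closed to 0, so the fingertips appear higher than nose_length implies. I'll check the tip height in the free corner of the stock tray.

Emit:
carry_out([
  {"xyz": [-1, 5, 0], "rot": [0, 0, 0]},
  {"xyz": [-1.4, 6, -2], "rot": [0, 0, 0]},
  {"xyz": [-1.4, 6, -5], "rot": [0, 0, 0]},
  {"xyz": [-1.4, 6, -8], "rot": [0, 0, 0]},
  {"xyz": [-1.4, 6, -10], "rot": [0, 0, 0]},
  {"xyz": [-1.4, 6, -11], "rot": [0, 0, 0]},
  {"xyz": [-1.4, 6, -11], "rot": [0, 0, 0]},
  {"xyz": [-1.4, 6, -11], "rot": [0, 0, 0]},
])

```text
t: 4.6
tool_pos: [0.5995, 0.3601, 0.0305]
orientation: [-2.98, -0.996, -0.0]
force: [0.2, 0.4, 0.3]
opening: 0.0005
```

```bash
python3 look.py 4; python3 - <<'E'
from h import *
s=cv2.imread('pics/s4.png')[:,:,::-1]; crop(s,340,160,440,270,5.4,'x4.png')
s=read_state(); p=s['tool_pos']; M=R.from_rotvec(s['orientation']).as_matrix()
f=lambda q:((proj('scene',q)-[340,160])*5.4).round(0)
for a in (.017,0,-.02,-.05,-.1): print(a,f(p+M[:,2]*a))
E
```

```text
4.6 tcp [0.5995 0.3601 0.0305] ori [-2.98  -0.996 -0.   ] op 0.0005 F [0.2 0.4 0.3]
top [158.9 177.7] 87 [0.6028 0.3535]
top [164.3 175.8] 73 [0.6081 0.3366]
top [190.5 188.6] 73 [0.562  0.2543]
scene [377.9 172. ] 96 [0.3996 0.3597]
scene [354.2 196.8] 102 [0.483  0.2887]
0.017 [255. 456.]
0 [265. 437.]
-0.02 [276. 413.]
-0.05 [295. 377.]
-0.1 [328. 311.]
```

View pics/x4.png

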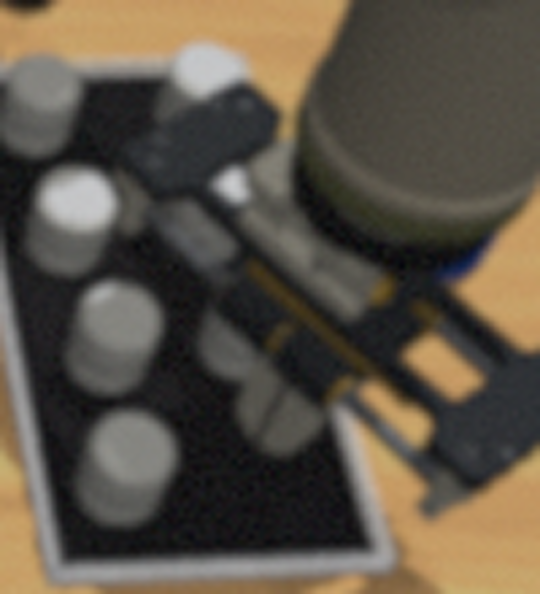

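Emit:
carry_out([
  {"xyz": [0, 0, -0.3], "rot": [0, 0, 0]},
  {"xyz": [0, 0, -0.6], "rot": [0, 0, 0]},
  {"xyz": [0, 0, -0.8], "rot": [0, 0, 0]},
  {"xyz": [0, 0, -0.8], "rot": [0, 0, 0]},
  {"xyz": [0, 0, -0.8], "rot": [0, 0, 0]},
])

```text
t: 5.2
tool_pos: [0.5993, 0.3601, 0.0221]
orientation: [2.98, 0.996, -0.0]
force: [-0.3, 0.9, -0.0]
opening: 0.0008
```

Emit:
carry_out([
  {"xyz": [0, 0, -0.2], "rot": [0, 0, 0]},
  {"xyz": [0, 0, -0.2], "rot": [0, 0, 0]},
])

```text
t: 5.4
tool_pos: [0.5992, 0.36, 0.0199]
orientation: [2.979, 0.996, -0.001]
force: [0.2, 0.5, 0.4]
opening: 0.0006
```

Emit:
carry_out([
  {"xyz": [0, 0, -0.1], "rot": [0, 0, 0]},
  {"xyz": [0, 0, -0.1], "rot": [0, 0, 0]},
])

```text
t: 5.6
tool_pos: [0.5993, 0.3601, 0.0191]
orientation: [2.98, 0.996, -0.0]
force: [-0.2, 1.0, 0.2]
opening: 0.0009
```

Emit:
carry_out([
  {"xyz": [0, 0, -0.2], "rot": [0, 0, 0]},
  {"xyz": [0, 0, -0.4], "rot": [0, 0, 0]},
  {"xyz": [0, 0, -0.4], "rot": [0, 0, 0]},
])

```text
t: 5.9
tool_pos: [0.5991, 0.3599, 0.0147]
orientation: [2.979, 0.996, -0.001]
force: [-0.7, -0.1, -0.1]
opening: 0.0005
```

Emit:
carry_out([
  {"xyz": [0, 0, -0.2], "rot": [0, 0, 0]},
  {"xyz": [0, 0, -0.3], "rot": [0, 0, 0]},
  {"xyz": [0, 0, -0.3], "rot": [0, 0, 0]},
])

```text
t: 6.2
tool_pos: [0.5992, 0.36, 0.0119]
orientation: [2.979, 0.996, -0.001]
force: [0.3, 0.1, -0.5]
opening: 0.0002
```

```bash
python3 look.py 5; python3 - <<'E'
from h import *
s=cv2.imread('pics/s5.png')[:,:,::-1]; crop(s,340,160,440,270,5.4,'x5.png')
E
```

```text
6.2 tcp [0.5992 0.36   0.0119] ori [ 2.979e+00  9.960e-01 -1.000e-03] op 0.0002 F [ 0.3  0.1 -0.5]
top [157.8 177.3] 103 [0.6042 0.357 ]
top [165.5 177. ] 74 [0.604  0.3328]
top [190.5 188.6] 73 [0.562  0.2543]
scene [379.1 173. ] 121 [0.4027 0.3625]
scene [354. 197.] 90 [0.4836 0.2881]
```

View pics/x5.png

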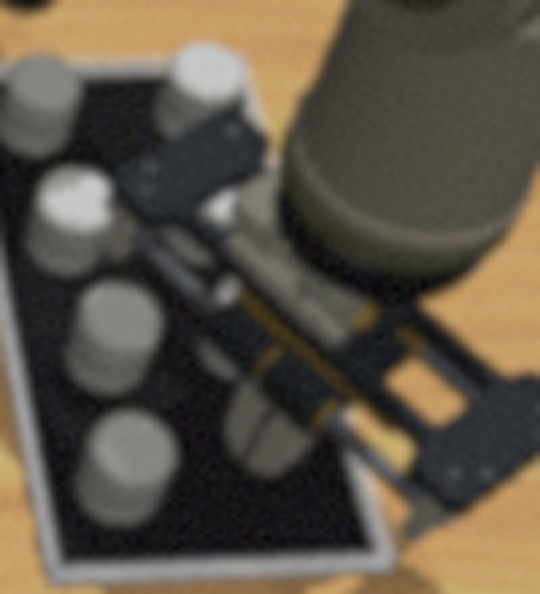

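Emit:
carry_out([
  {"xyz": [0, 0, -0.2], "rot": [0, 0, 0]},
  {"xyz": [0, 0, -0.3], "rot": [0, 0, 0]},
  {"xyz": [0, 0, -0.3], "rot": [0, 0, 0]},
])

```text
t: 6.6
tool_pos: [0.5992, 0.36, 0.0089]
orientation: [2.98, 0.996, -0.001]
force: [0.4, -0.5, 0.3]
opening: 0.0004
```

Emit:
carry_out([
  {"xyz": [0, 0, -0.2], "rot": [0, 0, 0]},
  {"xyz": [0, 0, -0.3], "rot": [0, 0, 0]},
  {"xyz": [0, 0, -0.3], "rot": [0, 0, 0]},
])

```text
t: 6.9
tool_pos: [0.5992, 0.36, 0.0059]
orientation: [2.979, 0.996, -0.001]
force: [0.1, -0.6, -0.6]
opening: 0.0002
```

Emit:
carry_out([
  {"xyz": [0, 0, -0.2], "rot": [0, 0, 0]},
  {"xyz": [0, 0, -0.3], "rot": [0, 0, 0]},
  {"xyz": [0, 0, -0.3], "rot": [0, 0, 0]},
])

```text
t: 7.2
tool_pos: [0.5992, 0.36, 0.0029]
orientation: [2.979, 0.996, -0.001]
force: [-0.9, -0.7, -0.7]
opening: 0.0002
```

```bash
python3 - <<'E'
from h import *
im=read_camera('scene'); crop(im,360,200,420,270,9,'x6.png')
for z in (0,.01,.02,.03,.04): print(z,[((proj('scene',[.5992+.6*d,.36-.8*d,z])-[360,200])*9).round(0) for d in (.0075,0)], proj('scene',[.6037,.354,z]).round(1))
E
```

```text
0 [array([208., 437.]), array([228., 423.])] [383.1 248.5]
0.01 [array([217., 419.]), array([237., 405.])] [384.1 246.5]
0.02 [array([226., 400.]), array([246., 386.])] [385.1 244.5]
0.03 [array([235., 381.]), array([256., 367.])] [386.2 242.4]
0.04 [array([245., 362.]), array([265., 348.])] [387.2 240.3]
```

View pics/x6.png

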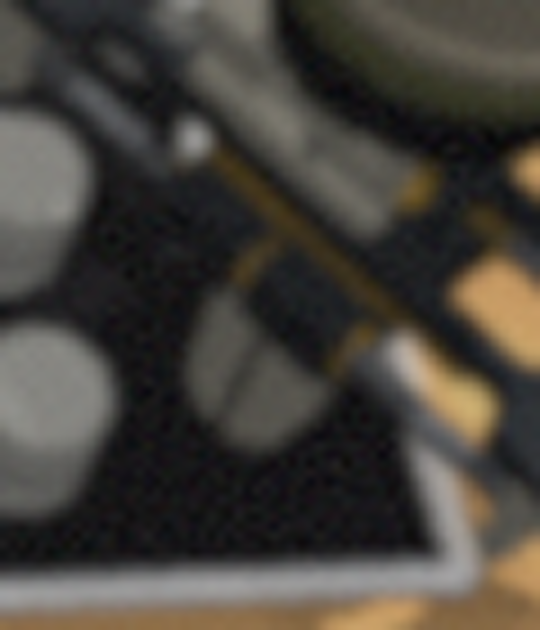

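Emit:
carry_out([
  {"xyz": [0, 0, -0.1], "rot": [0, 0, 0]},
  {"xyz": [0, 0, -0.2], "rot": [0, 0, 0]},
  {"xyz": [0, 0, -0.2], "rot": [0, 0, 0]},
])

```text
t: 7.55
tool_pos: [0.5993, 0.36, 0.001]
orientation: [2.98, 0.996, -0.0]
force: [0.1, -0.7, -0.3]
opening: 0.0003
```

Emit:
carry_out([
  {"xyz": [0, 0, -0.1], "rot": [0, 0, 0]},
  {"xyz": [0, 0, -0.2], "rot": [0, 0, 0]},
  {"xyz": [0, 0, -0.2], "rot": [0, 0, 0]},
])

```text
t: 7.85
tool_pos: [0.5993, 0.36, -0.001]
orientation: [-2.98, -0.996, 0.0]
force: [0.1, -0.3, -0.7]
opening: 0.0006
```

Emit:
carry_out([
  {"xyz": [0, 0, -0.1], "rot": [0, 0, 0]},
  {"xyz": [0, 0, -0.2], "rot": [0, 0, 0]},
  {"xyz": [0, 0, -0.2], "rot": [0, 0, 0]},
])

```text
t: 8.15
tool_pos: [0.5993, 0.36, -0.003]
orientation: [2.98, 0.996, -0.0]
force: [0.6, 1.5, -0.4]
opening: 0.0004
```

Emit:
carry_out([
  {"xyz": [0, 0, -0.1], "rot": [0, 0, 0]},
  {"xyz": [0, 0, -0.2], "rot": [0, 0, 0]},
  {"xyz": [0, 0, -0.2], "rot": [0, 0, 0]},
])

```text
t: 8.45
tool_pos: [0.5995, 0.3601, -0.0041]
orientation: [2.98, 0.996, 0.0]
force: [-2.5, -0.7, 4.9]
opening: 0.0004
```

Emit:
carry_out([
  {"xyz": [0, 0, -0.1], "rot": [0, 0, 0]},
  {"xyz": [0, 0, -0.2], "rot": [0, 0, 0]},
  {"xyz": [0, 0, -0.2], "rot": [0, 0, 0]},
])

```text
t: 8.75
tool_pos: [0.5995, 0.3602, -0.0041]
orientation: [2.979, 0.996, 0.0]
force: [-9.4, -5.5, 18.9]
opening: 0.0003
```

Contact with the tray floor (z = 4 mm) came at a TCP reading of −4 mm, so the real fingertips are about 8 mm above the reported TCP height, not 17 mm below it. The x and y readings agree with the pictures. From here I use tip z = reading + 8 mm.

Emit:
carry_out([
  {"xyz": [0, 0, 1], "rot": [0, 0, 0]},
  {"xyz": [0, 0, 4], "rot": [0, 0, 0]},
  {"xyz": [0, 0, 8], "rot": [0, 0, 0]},
  {"xyz": [0, 0, 10], "rot": [0, 0, 0]},
  {"xyz": [1.2, -4, 10], "rot": [0, 0, 0]},
  {"xyz": [1.4, -6.1, 10], "rot": [0, 0, 0]},
  {"xyz": [1.4, -6.1, 10], "rot": [0, 0, 0]},
  {"xyz": [1.4, -6.1, 10], "rot": [0, 0, 0]},
], grip=0.65)

```text
t: 9.55
tool_pos: [0.6129, 0.2985, 0.0924]
orientation: [-2.98, -0.993, 0.002]
force: [-0.1, -0.6, 0.2]
opening: 0.0586
```

```bash
python3 look.py 7
```

```text
9.55 tcp [0.6129 0.2985 0.0924] ori [-2.98e+00 -9.93e-01  2.00e-03] op 0.0586 F [-0.1 -0.6  0.2]
top [183.6 173.4] 58 [0.6129 0.2757]
top [154.  179.5] 58 [0.5975 0.3691]
```

View pics/both7.png

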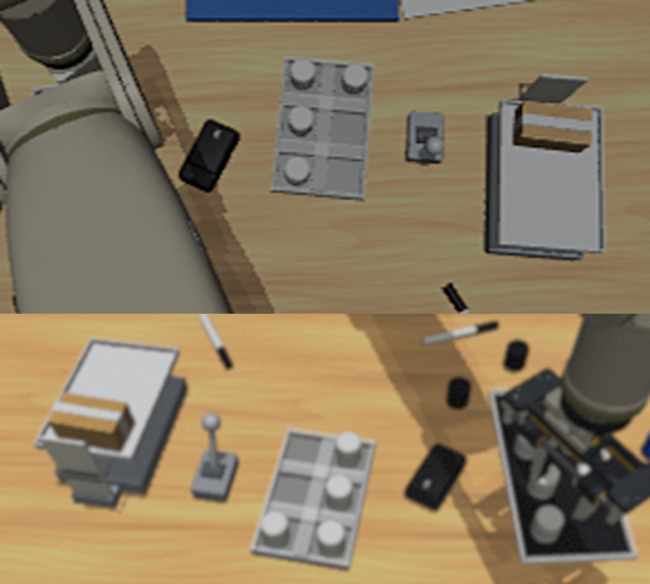

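Emit:
carry_out([
  {"xyz": [0, 0, -2], "rot": [0, 0, 0]},
  {"xyz": [0, 0, -4], "rot": [0, 0, 0]},
  {"xyz": [0, 0, -6], "rot": [0, 0, 0]},
  {"xyz": [0, 0, -7.5], "rot": [0, 0, 0]},
  {"xyz": [0, 0, -8], "rot": [0, 0, 0]},
  {"xyz": [0, 0, -8], "rot": [0, 0, 0]},
  {"xyz": [0, 0, -8], "rot": [0, 0, 0]},
])

```text
t: 10.35
tool_pos: [0.614, 0.2996, 0.0142]
orientation: [-2.979, -0.996, -0.002]
force: [-0.1, 0.4, -0.4]
opening: 0.0603
```

Emit:
carry_out([
  {"xyz": [0, 0, 0], "rot": [0, 0, 0]},
  {"xyz": [0, 0, 0], "rot": [0, 0, 0]},
  {"xyz": [0, 0, 0], "rot": [0, 0, 0]},
  {"xyz": [0, 0, 0], "rot": [0, 0, 0]},
  {"xyz": [0, 0, 0], "rot": [0, 0, 0]},
  {"xyz": [0, 0, 0], "rot": [0, 0, 0]},
  {"xyz": [0, 0, 0], "rot": [0, 0, 0]},
  {"xyz": [0, 0, 0], "rot": [0, 0, 0]},
], grip=0)

```text
t: 11.15
tool_pos: [0.6137, 0.2992, 0.0138]
orientation: [-2.98, -0.996, -0.001]
force: [-0.6, -1.3, 5.9]
opening: 0.0354
```

Emit:
carry_out([
  {"xyz": [0, 0, 2], "rot": [0, 0, 0]},
  {"xyz": [0, 0, 5], "rot": [0, 0, 0]},
  {"xyz": [0, 0, 9], "rot": [0, 0, 0]},
  {"xyz": [-0.6, -4, 9], "rot": [0, 0, 0]},
  {"xyz": [-1.2, -8, 9], "rot": [0, 0, 0]},
  {"xyz": [-1.9, -12.5, 9], "rot": [0, 0, 0]},
  {"xyz": [-2.5, -17, 9], "rot": [0, 0, 0]},
  {"xyz": [-3.2, -21.5, 9], "rot": [0, 0, 0]},
  {"xyz": [-3.9, -26, 9], "rot": [0, 0, 0]},
  {"xyz": [-4.5, -30.5, 9], "rot": [0, 0, 0]},
])

```text
t: 12.15
tool_pos: [0.5673, -0.0075, 0.1026]
orientation: [-2.979, -0.996, 0.001]
force: [0.7, -0.3, -2.2]
opening: 0.036
```

Emit:
carry_out([
  {"xyz": [-0.6, -3.8, 0], "rot": [0, 0, 0]},
  {"xyz": [-0.6, -3.8, 0], "rot": [0, 0, 0]},
  {"xyz": [-0.6, -3.8, 0], "rot": [0, 0, 0]},
])

```text
t: 12.45
tool_pos: [0.562, -0.0446, 0.1027]
orientation: [-2.98, -0.992, 0.001]
force: [0.3, -0.0, -0.8]
opening: 0.0354
```

```bash
python3 look.py 8
```

```text
12.45 tcp [ 0.562  -0.0446  0.1027] ori [-2.98e+00 -9.92e-01  1.00e-03] op 0.0354 F [ 0.3 -0.  -0.8]
top [190.5 188.6] 75 [0.5621 0.2542]
top [175.3 194.8] 94 [0.5443 0.302 ]
top [155.4 198.5] 92 [0.5356 0.3638]
top [179.6 215.2] 95 [0.4787 0.2886]
top [158.  218.8] 97 [0.471  0.3548]
top [182.2 238.3] 97 [0.4072 0.2809]
top [156.  242.4] 102 [0.3986 0.36  ]
scene [389.6 198.1] 254 [0.4846 0.3768]
scene [347.9 174.2] 107 [0.4093 0.28  ]
scene [379.9 194.8] 112 [0.4749 0.3541]
scene [354.  196.5] 110 [0.482  0.2882]
scene [387.3 215.9] 122 [0.5387 0.3628]
scene [362.  218.3] 127 [0.5476 0.3006]
```

View pics/both8.png

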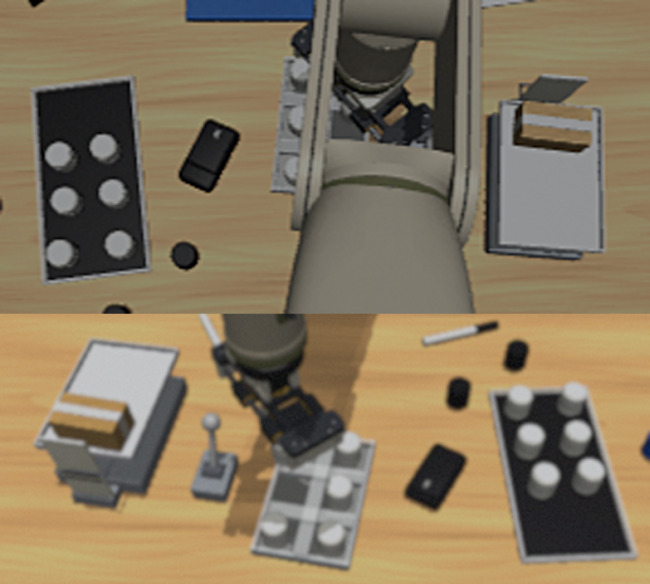

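Emit:
carry_out([
  {"xyz": [0, 0, -2.5], "rot": [0, 0, 0]},
  {"xyz": [0, 0, -5], "rot": [0, 0, 0]},
  {"xyz": [0, 0, -7], "rot": [0, 0, 0]},
  {"xyz": [0, 0, -8], "rot": [0, 0, 0]},
  {"xyz": [0, 0, -8.5], "rot": [0, 0, 0]},
  {"xyz": [0, 0, -8.8], "rot": [0, 0, 0]},
  {"xyz": [0, 0, -8.8], "rot": [0, 0, 0]},
  {"xyz": [0, 0, -8.8], "rot": [0, 0, 0]},
])

```text
t: 13.35
tool_pos: [0.5632, -0.0439, 0.0163]
orientation: [2.979, 0.996, 0.002]
force: [-0.6, -0.5, -1.7]
opening: 0.0356
```

Emit:
carry_out([
  {"xyz": [0, 0, 0], "rot": [0, 0, 0]},
  {"xyz": [0, 0, 0], "rot": [0, 0, 0]},
  {"xyz": [0, 0, 0], "rot": [0, 0, 0]},
  {"xyz": [0, 0, 0], "rot": [0, 0, 0]},
  {"xyz": [0, 0, 1], "rot": [0, 0, 0]},
  {"xyz": [0, 0, 4], "rot": [0, 0, 0]},
  {"xyz": [0, 0, 8.5], "rot": [0, 0, 0]},
  {"xyz": [0, 4, 8.8], "rot": [0, 0, 0]},
  {"xyz": [-0.5, 8, 8.8], "rot": [0, 0, 0]},
  {"xyz": [-0.5, 12, 8.8], "rot": [0, 0, 0]},
], grip=0.65)

```text
t: 14.35
tool_pos: [0.5576, 0.0771, 0.1049]
orientation: [2.98, 0.994, 0.003]
force: [0.9, 0.4, -0.7]
opening: 0.0605
```

Emit:
carry_out([
  {"xyz": [-0.2, 4.5, 0], "rot": [0, 0, 0]},
  {"xyz": [-0.5, 9, 0], "rot": [0, 0, 0]},
  {"xyz": [-0.7, 13.5, 0], "rot": [0, 0, 0]},
  {"xyz": [-1, 18, 0], "rot": [0, 0, 0]},
  {"xyz": [-1.2, 22.4, 0], "rot": [0, 0, 0]},
  {"xyz": [-1.2, 22.4, 0], "rot": [0, 0, 0]},
  {"xyz": [-1.2, 22.4, 0], "rot": [0, 0, 0]},
])

```text
t: 15.05
tool_pos: [0.5451, 0.3011, 0.1038]
orientation: [2.978, 0.999, 0.0]
force: [0.6, -0.0, 0.4]
opening: 0.0605
```

```bash
python3 look.py 9
```

```text
15.05 tcp [0.5451 0.3011 0.1038] ori [2.978 0.999 0.   ] op 0.0605 F [ 0.6 -0.   0.4]
top [177.  191.4] 195 [0.555  0.2966]
top [182.6 188.7] 177 [0.5628 0.2789]
top [154.8 198.4] 78 [0.5359 0.3658]
top [168.3 200. ] 65 [0.5289 0.3237]
top [154.  215.7] 68 [0.4811 0.3673]
scene [387.6 216.1] 116 [0.5393 0.3633]
scene [403.6 236.1] 82 [0.5947 0.3919]
```

View pics/both9.png

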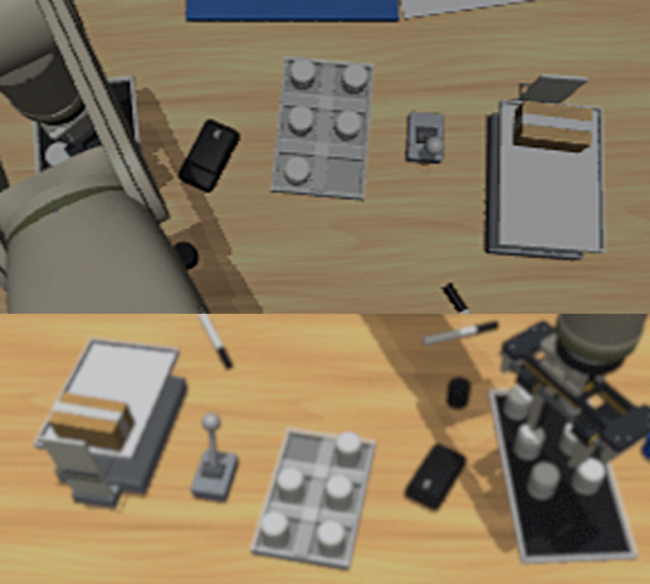

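Emit:
carry_out([
  {"xyz": [0.1, 0, -2.5], "rot": [0, 0, 0]},
  {"xyz": [0.1, 0, -5], "rot": [0, 0, 0]},
  {"xyz": [0.1, 0, -7], "rot": [0, 0, 0]},
  {"xyz": [0.1, 0, -8.5], "rot": [0, 0, 0]},
  {"xyz": [0.1, 0, -9], "rot": [0, 0, 0]},
  {"xyz": [0.1, 0, -9], "rot": [0, 0, 0]},
  {"xyz": [0.1, 0, -9], "rot": [0, 0, 0]},
])

```text
t: 15.85
tool_pos: [0.5473, 0.3001, 0.0145]
orientation: [-2.98, -0.995, -0.003]
force: [-0.9, -0.4, -0.6]
opening: 0.0603
```

Emit:
carry_out([
  {"xyz": [0, 0, 0], "rot": [0, 0, 0]},
  {"xyz": [0, 0, 0], "rot": [0, 0, 0]},
  {"xyz": [0, 0, 0], "rot": [0, 0, 0]},
  {"xyz": [0, 0, 0], "rot": [0, 0, 0]},
  {"xyz": [0, 0, 0], "rot": [0, 0, 0]},
  {"xyz": [0, 0, 0], "rot": [0, 0, 0]},
  {"xyz": [0, 0, 0], "rot": [0, 0, 0]},
  {"xyz": [0, 0, 0], "rot": [0, 0, 0]},
], grip=0)

```text
t: 16.65
tool_pos: [0.5466, 0.3003, 0.0137]
orientation: [-2.979, -0.996, -0.001]
force: [-1.6, 0.0, 4.6]
opening: 0.0357
```

Emit:
carry_out([
  {"xyz": [0, 0, 2], "rot": [0, 0, 0]},
  {"xyz": [0, 0, 5], "rot": [0, 0, 0]},
  {"xyz": [0, 0, 9], "rot": [0, 0, 0]},
  {"xyz": [-0.6, -4, 9], "rot": [0, 0, 0]},
  {"xyz": [-1.3, -8, 9], "rot": [0, 0, 0]},
  {"xyz": [-2, -12.5, 9], "rot": [0, 0, 0]},
  {"xyz": [-2.7, -17, 9], "rot": [0, 0, 0]},
  {"xyz": [-3.4, -21.5, 9], "rot": [0, 0, 0]},
  {"xyz": [-4.1, -26, 9], "rot": [0, 0, 0]},
  {"xyz": [-4.8, -30, 9], "rot": [0, 0, 0]},
])

```text
t: 17.65
tool_pos: [0.4974, -0.0019, 0.1027]
orientation: [2.98, 0.995, -0.001]
force: [1.1, -0.7, -0.5]
opening: 0.0354
```

Emit:
carry_out([
  {"xyz": [-0.5, -3.4, 0], "rot": [0, 0, 0]},
  {"xyz": [-0.5, -3.4, 0], "rot": [0, 0, 0]},
  {"xyz": [-0.5, -3.4, 0], "rot": [0, 0, 0]},
])

```text
t: 17.95
tool_pos: [0.493, -0.0344, 0.1028]
orientation: [-2.98, -0.992, 0.001]
force: [0.7, -0.4, -0.3]
opening: 0.0355
```

Emit:
carry_out([
  {"xyz": [0, 0, -2.5], "rot": [0, 0, 0]},
  {"xyz": [0, 0, -5], "rot": [0, 0, 0]},
  {"xyz": [0, 0, -7], "rot": [0, 0, 0]},
  {"xyz": [0, 0, -8], "rot": [0, 0, 0]},
  {"xyz": [0, 0, -8.5], "rot": [0, 0, 0]},
  {"xyz": [0, 0, -8.8], "rot": [0, 0, 0]},
  {"xyz": [0, 0, -8.8], "rot": [0, 0, 0]},
  {"xyz": [0, 0, -8.8], "rot": [0, 0, 0]},
])

```text
t: 18.75
tool_pos: [0.4942, -0.0339, 0.0162]
orientation: [2.979, 0.996, 0.002]
force: [0.1, -0.6, -1.0]
opening: 0.0356
```

Emit:
carry_out([
  {"xyz": [0, 0, 0], "rot": [0, 0, 0]},
  {"xyz": [0, 0, 0], "rot": [0, 0, 0]},
  {"xyz": [0, 0, 0], "rot": [0, 0, 0]},
  {"xyz": [0, 0, 0], "rot": [0, 0, 0]},
  {"xyz": [0, 0, 1], "rot": [0, 0, 0]},
  {"xyz": [0, 0, 4], "rot": [0, 0, 0]},
  {"xyz": [0, 0, 8.5], "rot": [0, 0, 0]},
  {"xyz": [0, 4, 8.8], "rot": [0, 0, 0]},
  {"xyz": [0, 8, 8.8], "rot": [0, 0, 0]},
  {"xyz": [0, 12, 8.8], "rot": [0, 0, 0]},
], grip=0.65)

```text
t: 19.75
tool_pos: [0.494, 0.0872, 0.105]
orientation: [2.98, 0.994, 0.004]
force: [0.7, 0.8, -0.4]
opening: 0.0604
```

```bash
python3 look.py 10
```

```text
19.75 tcp [0.494  0.0872 0.105 ] ori [2.98  0.994 0.004] op 0.0604 F [ 0.7  0.8 -0.4]
top [190.5 188.6] 75 [0.5621 0.2542]
top [155.3 198.5] 91 [0.5355 0.364 ]
top [179.6 215.2] 95 [0.4787 0.2886]
top [158.  218.8] 97 [0.471  0.3548]
top [182.2 238.3] 97 [0.4072 0.2809]
top [156.  242.4] 102 [0.3986 0.36  ]
scene [378.5 172.6] 103 [0.4014 0.3612]
scene [347.8 174.3] 101 [0.4095 0.2797]
scene [379.9 194.8] 107 [0.4747 0.3542]
scene [353.9 196.5] 107 [0.482  0.2882]
scene [387.3 216. ] 118 [0.5389 0.3627]
```

View pics/both10.png

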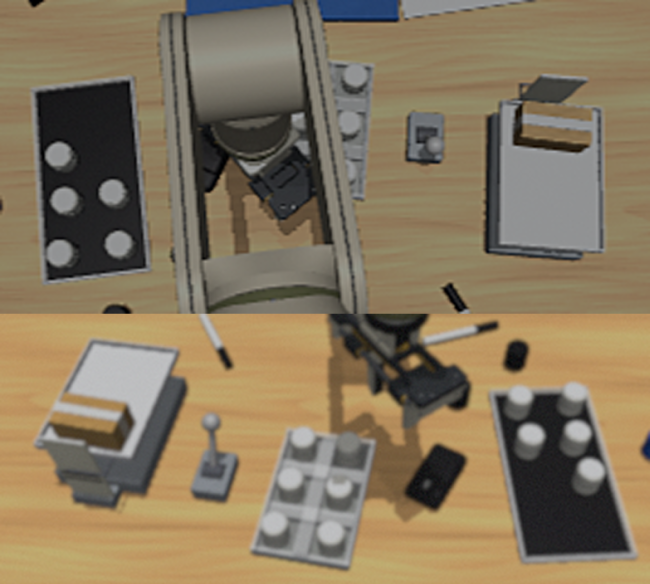

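Emit:
carry_out([
  {"xyz": [-0.4, 4.5, 0], "rot": [0, 0, 0]},
  {"xyz": [-0.7, 9, 0], "rot": [0, 0, 0]},
  {"xyz": [-1, 13.5, 0], "rot": [0, 0, 0]},
  {"xyz": [-1.3, 17.5, 0], "rot": [0, 0, 0]},
  {"xyz": [-1.3, 20.1, 0], "rot": [0, 0, 0]},
  {"xyz": [-1.3, 20.1, -1], "rot": [0, 0, 0]},
  {"xyz": [-1.3, 20.1, -4], "rot": [0, 0, 0]},
  {"xyz": [-1.3, 20.1, -6], "rot": [0, 0, 0]},
  {"xyz": [-1.3, 20.1, -6], "rot": [0, 0, 0]},
])

```text
t: 20.75
tool_pos: [0.4779, 0.2843, 0.0396]
orientation: [2.979, 0.994, -0.011]
force: [0.4, -0.3, 0.2]
opening: 0.0602
```

Emit:
carry_out([
  {"xyz": [0, 0, -2], "rot": [0, 0, 0]},
  {"xyz": [0, 0, -3], "rot": [0, 0, 0]},
  {"xyz": [0, 0, -3.1], "rot": [0, 0, 0]},
  {"xyz": [0, 0, -3.1], "rot": [0, 0, 0]},
])

```text
t: 21.15
tool_pos: [0.4807, 0.2868, 0.0128]
orientation: [2.98, 0.995, 0.0]
force: [0.1, -0.3, 0.2]
opening: 0.0605
```

Emit:
carry_out([
  {"xyz": [0, 0, 0], "rot": [0, 0, 0]},
  {"xyz": [0, 0, 0], "rot": [0, 0, 0]},
  {"xyz": [0, 0, 0], "rot": [0, 0, 0]},
  {"xyz": [0, 0, 0], "rot": [0, 0, 0]},
  {"xyz": [0, 0, 0], "rot": [0, 0, 0]},
  {"xyz": [0, 0, 0], "rot": [0, 0, 0]},
  {"xyz": [0, 0, 0], "rot": [0, 0, 0]},
  {"xyz": [0, 0, 0], "rot": [0, 0, 0]},
], grip=0)

```text
t: 21.95
tool_pos: [0.4807, 0.2873, 0.0127]
orientation: [-2.979, -0.996, -0.001]
force: [-0.5, -0.1, 4.8]
opening: 0.0355
```

Emit:
carry_out([
  {"xyz": [0, 0, 2], "rot": [0, 0, 0]},
  {"xyz": [0, 0, 5], "rot": [0, 0, 0]},
  {"xyz": [0, 0, 9.5], "rot": [0, 0, 0]},
  {"xyz": [0, -2, 13.5], "rot": [0, 0, 0]},
  {"xyz": [0, -5, 16.5], "rot": [0, 0, 0]},
  {"xyz": [0, -9, 17.7], "rot": [0, 0, 0]},
  {"xyz": [-0.2, -13.5, 17.7], "rot": [0, 0, 0]},
  {"xyz": [-0.4, -18, 17.7], "rot": [0, 0, 0]},
  {"xyz": [-0.6, -22.5, 17.7], "rot": [0, 0, 0]},
  {"xyz": [-0.8, -27, 17.7], "rot": [0, 0, 0]},
])

```text
t: 22.95
tool_pos: [0.4717, 0.0155, 0.1888]
orientation: [-2.979, -0.996, 0.001]
force: [0.6, 0.3, -0.5]
opening: 0.0357
```

Emit:
carry_out([
  {"xyz": [-0.5, -4.5, 0], "rot": [0, 0, 0]},
  {"xyz": [-1, -9, 0], "rot": [0, 0, 0]},
  {"xyz": [-1.6, -13.5, 0], "rot": [0, 0, 0]},
  {"xyz": [-2.4, -18, 0], "rot": [0, 0, 0]},
  {"xyz": [-3.2, -22.5, 0], "rot": [0, 0, 0]},
  {"xyz": [-4, -26.5, 0], "rot": [0, 0, 0]},
  {"xyz": [-4, -28.1, 0], "rot": [0, 0, 0]},
  {"xyz": [-4, -28.1, 0], "rot": [0, 0, 0]},
  {"xyz": [-4, -28.1, 0], "rot": [0, 0, 0]},
])

```text
t: 23.85
tool_pos: [0.4323, -0.2631, 0.1887]
orientation: [-2.978, -0.995, 0.0]
force: [-0.6, 0.9, -0.6]
opening: 0.0357
```

```bash
python3 look.py 11
```

```text
23.85 tcp [ 0.4323 -0.2631  0.1887] ori [-2.978 -0.995  0.   ] op 0.0357 F [-0.6  0.9 -0.6]
top [190.6 188.2] 80 [0.5632 0.2541]
top [155.4 198.5] 92 [0.5356 0.3638]
top [158.1 218.8] 100 [0.4709 0.3547]
top [182.3 238.3] 105 [0.4071 0.2806]
top [155.9 242.3] 104 [0.3988 0.3602]
scene [378.6 172.6] 105 [0.4014 0.3612]
scene [348.  174.3] 102 [0.4096 0.2801]
scene [379.9 194.7] 108 [0.4746 0.3542]
scene [387.2 215.9] 117 [0.5389 0.3626]
```

View pics/both11.png

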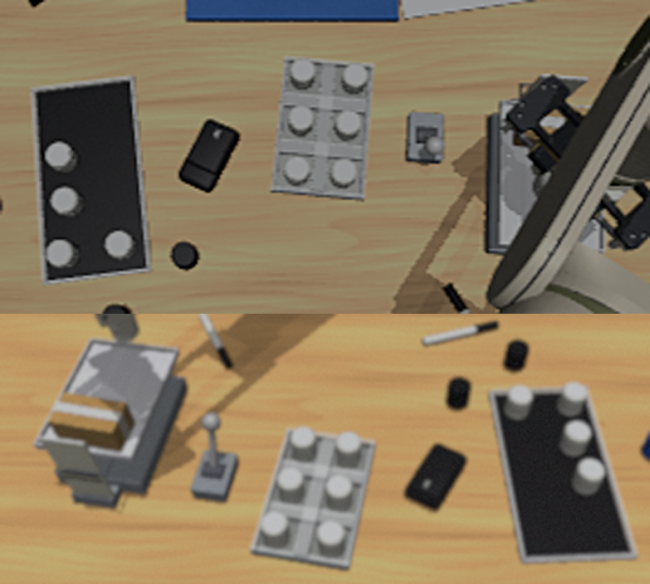

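Emit:
carry_out([
  {"xyz": [0, 0, -2], "rot": [0, 0, 0]},
  {"xyz": [0, 0, -4.5], "rot": [0, 0, 0]},
  {"xyz": [0, 0, -7], "rot": [0, 0, 0]},
  {"xyz": [0, 0, -8.5], "rot": [0, 0, 0]},
  {"xyz": [0, 0, -9.3], "rot": [0, 0, 0]},
  {"xyz": [0, 0, -9.6], "rot": [0, 0, 0]},
  {"xyz": [0, 0, -9.6], "rot": [0, 0, 0]},
  {"xyz": [0, 0, -9.6], "rot": [0, 0, 0]},
  {"xyz": [0, 0, -9.6], "rot": [0, 0, 0]},
])

```text
t: 24.85
tool_pos: [0.433, -0.2644, 0.0944]
orientation: [2.978, 0.995, 0.002]
force: [-0.7, 0.4, -1.2]
opening: 0.0357
```

```bash
python3 - <<'E'
from h import *
print(read_state()['force'],read_state()['tool_pos'])
s=read_camera('scene'); crop(s,75,115,175,235,5,'x12.png')
E
```

```text
[-0.73802228  0.41795426 -1.17331879] [ 0.43303384 -0.26443242  0.09435243]
```

View pics/x12.png

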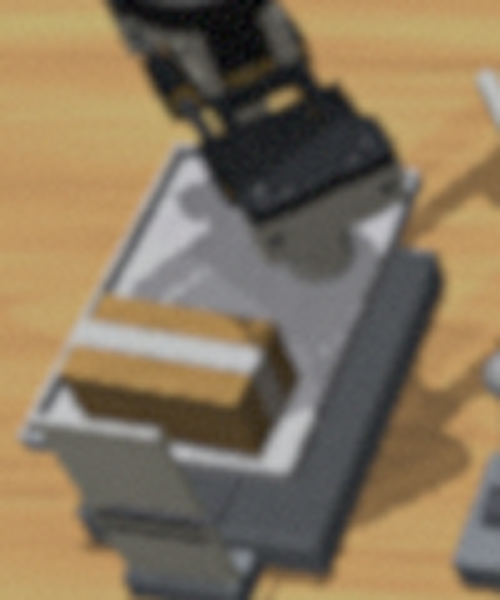

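Emit:
carry_out([
  {"xyz": [0, 0, -0.2], "rot": [0, 0, 0]},
  {"xyz": [0, 0, -0.2], "rot": [0, 0, 0]},
  {"xyz": [0, 0, -0.2], "rot": [0, 0, 0]},
])

```text
t: 25.2
tool_pos: [0.4324, -0.264, 0.0913]
orientation: [2.98, 0.996, 0.0]
force: [-0.6, -0.9, -0.3]
opening: 0.0357
```

Emit:
carry_out([
  {"xyz": [0, 0, 0], "rot": [0, 0, 0]},
  {"xyz": [0, 0, 0], "rot": [0, 0, 0]},
  {"xyz": [0, 0, 0], "rot": [0, 0, 0]},
  {"xyz": [0, 0, 0], "rot": [0, 0, 0]},
  {"xyz": [0, 0, 0], "rot": [0, 0, 0]},
  {"xyz": [0, 0, 1], "rot": [0, 0, 0]},
  {"xyz": [0, 0, 4], "rot": [0, 0, 0]},
  {"xyz": [0, 0, 8.5], "rot": [0, 0, 0]},
  {"xyz": [0.5, 3, 9.5], "rot": [0, 0, 0]},
  {"xyz": [0.8, 7, 9.5], "rot": [0, 0, 0]},
], grip=0.65)

```text
t: 26.2
tool_pos: [0.4422, -0.1954, 0.1905]
orientation: [2.976, 0.99, 0.007]
force: [1.4, 0.4, 0.1]
opening: 0.0604
```

Emit:
carry_out([
  {"xyz": [0.5, 4.5, 0], "rot": [0, 0, 0]},
  {"xyz": [1, 9, 0], "rot": [0, 0, 0]},
  {"xyz": [1.5, 13.5, 0], "rot": [0, 0, 0]},
  {"xyz": [2, 18, 0], "rot": [0, 0, 0]},
  {"xyz": [2.5, 22.5, 0], "rot": [0, 0, 0]},
  {"xyz": [3, 27, 0], "rot": [0, 0, 0]},
  {"xyz": [3.5, 31.5, 0], "rot": [0, 0, 0]},
  {"xyz": [4, 35, 0], "rot": [0, 0, 0]},
  {"xyz": [4, 36, 0], "rot": [0, 0, 0]},
])

```text
t: 27.1
tool_pos: [0.4804, 0.1694, 0.1871]
orientation: [-2.977, -1.001, -0.002]
force: [-0.1, -0.6, -0.2]
opening: 0.0602
```

```bash
python3 look.py 13;  python3 - <<'E'
from h import *
s=cv2.imread('pics/s13.png')[:,:,::-1];t=cv2.imread('pics/t13.png')[:,:,::-1]
crop(s,75,135,175,240,5.7,'ss13.png'); crop(t,340,155,410,255,6,'ts13.png')
E
```

```text
27.1 tcp [0.4804 0.1694 0.1871] ori [-2.977e+00 -1.001e+00 -2.000e-03] op 0.0602 F [-0.1 -0.6 -0.2]
top [156.5 218. ] 477 [0.4735 0.3596]
top [163.8 209.9] 386 [0.4979 0.3373]
scene [381.3 177. ] 146 [0.4165 0.3663]
scene [347.9 174.3] 106 [0.4094 0.2799]
scene [379.9 194.8] 109 [0.4747 0.3542]
scene [387.3 215.9] 121 [0.5387 0.3627]
scene [403.7 236.3] 58 [0.5953 0.392 ]
```

View pics/ss13.png

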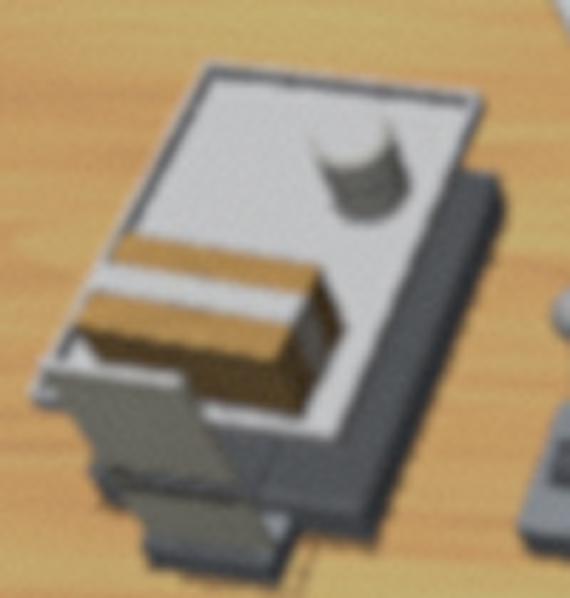

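View pics/ts13.png

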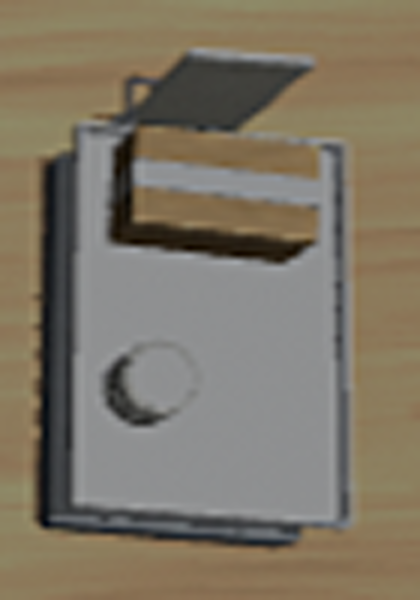

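```bash
python3 - <<'E'
from h import *
T=lambda u,v,o,k:np.array([u,v])/k+o-0.5*(1-1/k)
ts=lambda u,v:T(u,v,(340,155),6); ss=lambda u,v:T(u,v,(75,135),5.7)
for nm,a,b in (('near-y',(352,522),(207,68)),('near+y',(72,505),(481,96)),('far-y',(346,145),(35,393)),('far+y',(77,124),(337,434))):
    p,e=tri(ts(*a),ss(*b)); print(nm,p.round(4),e.round(4))
s=cv2.imread('pics/s13.png')[:,:,::-1];s0=cv2.imread('pics/scene0.png')[:,:,::-1]
a=[cv2.resize(i[195:240,80:130,::-1],None,fx=7,fy=7,interpolation=cv2.INTER_CUBIC) for i in (s0,s)]
cv2.imwrite('pics/plates.png',cv2.convertScaleAbs(np.hstack(a),alpha=1.8))
E
```

```text
near-y [ 0.3606 -0.3567  0.0841] 0.0008
near+y [ 0.3758 -0.222   0.0845] 0.0005
far-y [ 0.5507 -0.3805  0.0851] 0.0014
far+y [ 0.5685 -0.2458  0.086 ] 0.0001
```

View pics/plates.png

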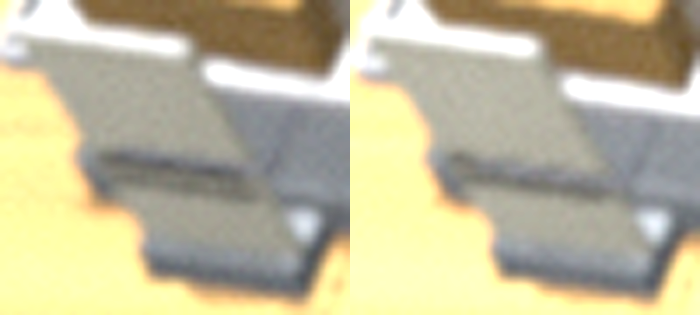

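Emit:
carry_out([
  {"xyz": [-2.4, 3.7, 0], "rot": [0, 0, 0]},
  {"xyz": [-4.8, 7.4, -2], "rot": [0, 0, 0]},
  {"xyz": [-7.2, 11.1, -5], "rot": [0, 0, 0]},
  {"xyz": [-7.2, 11.1, -8.5], "rot": [0, 0, 0]},
  {"xyz": [-7.2, 11.1, -10], "rot": [0, 0, 0]},
  {"xyz": [-7.2, 11.1, -10], "rot": [0, 0, 0]},
  {"xyz": [-7.2, 11.1, -10], "rot": [0, 0, 0]},
])

```text
t: 27.9
tool_pos: [0.4096, 0.276, 0.0874]
orientation: [2.98, 0.993, 0.001]
force: [0.3, 0.0, 0.4]
opening: 0.0604
```

```bash
python3 look.py 14
```

```text
27.9 tcp [0.4096 0.276  0.0874] ori [2.98e+00 9.93e-01 1.00e-03] op 0.0604 F [0.3 0.  0.4]
top [190.5 188.6] 75 [0.5621 0.2542]
top [175.5 211.3] 250 [0.4917 0.3012]
top [171.6 216.6] 271 [0.4756 0.3133]
top [151.9 198.2] 185 [0.5371 0.3746]
top [155.3 244. ] 65 [0.3937 0.3622]
scene [379.8 173.9] 126 [0.406  0.3639]
scene [381.2 194.9] 85 [0.475  0.3573]
scene [387.2 215.9] 118 [0.5387 0.3625]
scene [403.8 236.8] 52 [0.5965 0.3921]
```

View pics/both14.png

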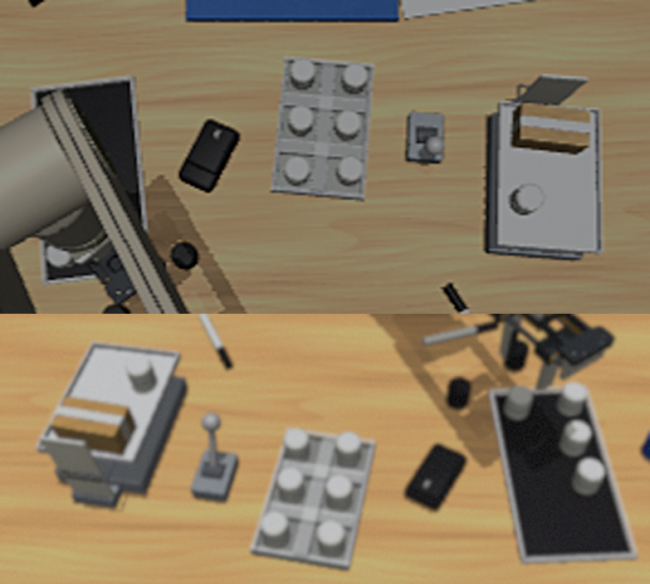

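Emit:
carry_out([
  {"xyz": [-0.1, 0.3, -2.5], "rot": [0, 0, 0]},
  {"xyz": [-0.1, 0.3, -5], "rot": [0, 0, 0]},
  {"xyz": [-0.1, 0.3, -7], "rot": [0, 0, 0]},
  {"xyz": [-0.1, 0.3, -7.4], "rot": [0, 0, 0]},
  {"xyz": [-0.1, 0.3, -7.4], "rot": [0, 0, 0]},
  {"xyz": [-0.1, 0.3, -7.4], "rot": [0, 0, 0]},
])

```text
t: 28.6
tool_pos: [0.4089, 0.2806, 0.0141]
orientation: [-2.979, -0.995, -0.004]
force: [0.9, -0.1, 0.0]
opening: 0.0607
```

Emit:
carry_out([
  {"xyz": [0, 0, 0], "rot": [0, 0, 0]},
  {"xyz": [0, 0, 0], "rot": [0, 0, 0]},
  {"xyz": [0, 0, 0], "rot": [0, 0, 0]},
  {"xyz": [0, 0, 0], "rot": [0, 0, 0]},
  {"xyz": [0, 0, 0], "rot": [0, 0, 0]},
  {"xyz": [0, 0, 0], "rot": [0, 0, 0]},
  {"xyz": [0, 0, 0], "rot": [0, 0, 0]},
  {"xyz": [0, 0, 0], "rot": [0, 0, 0]},
], grip=0)

```text
t: 29.4
tool_pos: [0.4077, 0.2803, 0.0127]
orientation: [-2.979, -0.996, -0.001]
force: [-0.9, -0.8, 5.4]
opening: 0.0357
```

```bash
python3 - <<'E'
from h import *
t=cv2.imread('pics/t14.png')[:,:,::-1];s=cv2.imread('pics/s14.png')[:,:,::-1]
a=cv2.resize(t[148:225,245:335,::-1],None,fx=4.4,fy=4.4,interpolation=cv2.INTER_CUBIC)
b=cv2.resize(s[180:275,190:275,::-1],(int(a.shape[0]*85/95),a.shape[0]),interpolation=cv2.INTER_CUBIC)
cv2.imwrite('pics/dt14.png',np.hstack([a,b]))
E
```

```text
(no output)
```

View pics/dt14.png

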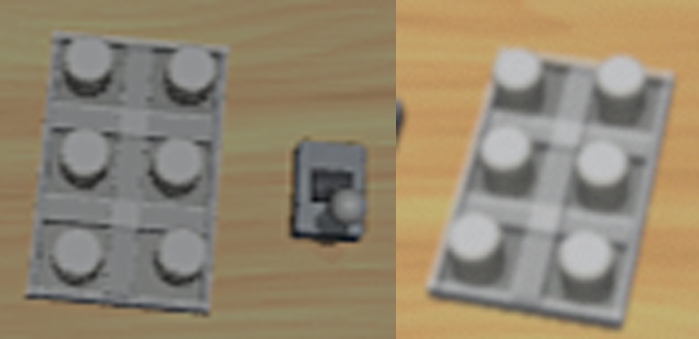

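Emit:
carry_out([
  {"xyz": [0, 0, 2], "rot": [0, 0, 0]},
  {"xyz": [0, 0, 5], "rot": [0, 0, 0]},
  {"xyz": [0, 0, 9.5], "rot": [0, 0, 0]},
  {"xyz": [0.5, -2, 13.5], "rot": [0, 0, 0]},
  {"xyz": [1, -5, 16.5], "rot": [0, 0, 0]},
  {"xyz": [1.8, -9, 17.7], "rot": [0, 0, 0]},
  {"xyz": [2.6, -13.5, 17.7], "rot": [0, 0, 0]},
  {"xyz": [3.4, -18, 17.7], "rot": [0, 0, 0]},
  {"xyz": [4.2, -22.5, 17.7], "rot": [0, 0, 0]},
  {"xyz": [5, -27, 17.7], "rot": [0, 0, 0]},
])

```text
t: 30.4
tool_pos: [0.4571, 0.0084, 0.1889]
orientation: [-2.979, -0.996, 0.0]
force: [0.9, -0.1, -0.6]
opening: 0.0357
```

Emit:
carry_out([
  {"xyz": [0, -4.5, 0], "rot": [0, 0, 0]},
  {"xyz": [-0.3, -9, 0], "rot": [0, 0, 0]},
  {"xyz": [-0.6, -13.5, 0], "rot": [0, 0, 0]},
  {"xyz": [-1, -18, 0], "rot": [0, 0, 0]},
  {"xyz": [-1.5, -22.5, 0], "rot": [0, 0, 0]},
  {"xyz": [-2.1, -27, 0], "rot": [0, 0, 0]},
  {"xyz": [-2.7, -31, 0], "rot": [0, 0, 0]},
  {"xyz": [-3.3, -33.8, 0], "rot": [0, 0, 0]},
  {"xyz": [-3.3, -33.8, 0], "rot": [0, 0, 0]},
  {"xyz": [-3.3, -33.8, 0], "rot": [0, 0, 0]},
])

```text
t: 31.4
tool_pos: [0.4239, -0.3278, 0.1884]
orientation: [-2.979, -0.993, 0.001]
force: [1.7, 0.6, -0.9]
opening: 0.0354
```

```bash
python3 look.py 15;  python3 - <<'E'
from h import *
t=cv2.imread('pics/t15.png')[:,:,::-1];s=cv2.imread('pics/s15.png')[:,:,::-1]
for n,im,b in (('t',t,(252,155,297,218)),('s',s,(200,190,270,268))):
  g=cv2.GaussianBlur(im.min(2),(3,3),0)
  for thr in (135,) if n=='t' else (168,):
    for c,a in blobs(np.dstack([g]*3),b,thr,15): print(n,thr,c.round(1),a,ray('top' if n=='t' else 'scene',*c,.046)[:2].round(4))
E
```

```text
31.4 tcp [ 0.4239 -0.3278  0.1884] ori [-2.979e+00 -9.930e-01  1.000e-03] op 0.0354 F [ 1.7  0.6 -0.9]
top [190.6 188.2] 80 [0.5632 0.2541]
top [155.4 198.5] 92 [0.5356 0.3638]
top [158.1 218.8] 100 [0.4709 0.3547]
top [155.9 242.3] 104 [0.3988 0.3602]
scene [378.5 172.6] 103 [0.4014 0.3612]
scene [379.8 194.6] 104 [0.4744 0.354 ]
scene [387.3 215.9] 115 [0.5387 0.3628]
t 135 [264.7 160.4] 70 [0.6437 0.0165]
t 135 [288.2 162.8] 70 [ 0.6319 -0.0579]
t 135 [275. 175.] 36 [ 0.5934 -0.0132]
t 135 [263.8 181.7] 74 [0.5731 0.0235]
t 135 [285.2 183.9] 74 [ 0.5626 -0.0434]
t 135 [273.2 195.7] 39 [ 0.5261 -0.0031]
t 135 [262.2 204.4] 76 [0.5002 0.0326]
t 135 [286.3 204.3] 78 [ 0.4967 -0.0422]
s 168 [223.2 198.4] 82 [ 0.4975 -0.0426]
s 168 [252.5 200.4] 84 [0.5015 0.032 ]
s 168 [220.3 220.2] 101 [ 0.5633 -0.0438]
s 168 [237.1 216.4] 37 [ 0.5511 -0.0037]
s 168 [247.2 224.4] 102 [0.5733 0.0225]
s 168 [231.  240.1] 41 [ 0.6182 -0.0132]
s 168 [211.1 245.1] 115 [ 0.6329 -0.0587]
s 168 [242.7 250.3] 115 [0.6444 0.0159]
```

View pics/both15.png

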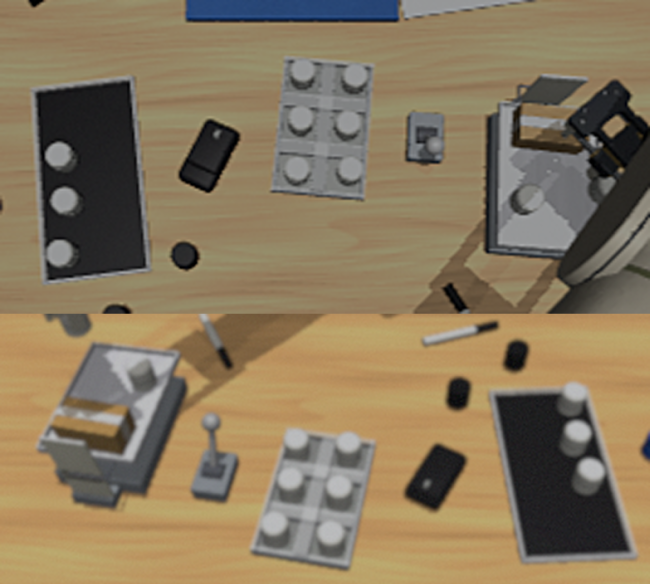

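Emit:
carry_out([
  {"xyz": [0.1, 0, -2], "rot": [0, 0, 0]},
  {"xyz": [0.1, 0, -4.5], "rot": [0, 0, 0]},
  {"xyz": [0.1, 0, -7], "rot": [0, 0, 0]},
  {"xyz": [0.1, 0, -9], "rot": [0, 0, 0]},
  {"xyz": [0.1, 0, -10], "rot": [0, 0, 0]},
  {"xyz": [0.1, 0, -10.3], "rot": [0, 0, 0]},
  {"xyz": [0.1, 0, -10.4], "rot": [0, 0, 0]},
  {"xyz": [0.1, 0, -10.4], "rot": [0, 0, 0]},
  {"xyz": [0.1, 0, -10.4], "rot": [0, 0, 0]},
  {"xyz": [0.1, 0, -10.4], "rot": [0, 0, 0]},
])

```text
t: 32.5
tool_pos: [0.4258, -0.3283, 0.0861]
orientation: [2.978, 0.995, 0.001]
force: [0.8, 0.1, -1.0]
opening: 0.0356
```

Emit:
carry_out([
  {"xyz": [0, 0, 0], "rot": [0, 0, 0]},
  {"xyz": [0, 0, 0], "rot": [0, 0, 0]},
  {"xyz": [0, 0, 0], "rot": [0, 0, 0]},
  {"xyz": [0, 0, 0], "rot": [0, 0, 0]},
  {"xyz": [0, 0, 0], "rot": [0, 0, 0]},
  {"xyz": [0, 0, 1], "rot": [0, 0, 0]},
  {"xyz": [0, 0, 4], "rot": [0, 0, 0]},
  {"xyz": [0, 0, 8.5], "rot": [0, 0, 0]},
  {"xyz": [0.5, 3, 10.5], "rot": [0, 0, 0]},
  {"xyz": [0.8, 7, 10.5], "rot": [0, 0, 0]},
], grip=0.65)

```text
t: 33.5
tool_pos: [0.4355, -0.2599, 0.1958]
orientation: [2.974, 0.99, 0.007]
force: [0.7, 0.8, -0.4]
opening: 0.0607
```

Emit:
carry_out([
  {"xyz": [0.5, 4.5, 0], "rot": [0, 0, 0]},
  {"xyz": [1, 9, 0], "rot": [0, 0, 0]},
  {"xyz": [1.5, 13.5, 0], "rot": [0, 0, 0]},
  {"xyz": [2, 18, 0], "rot": [0, 0, 0]},
  {"xyz": [2.5, 22.5, 0], "rot": [0, 0, 0]},
  {"xyz": [3, 27, 0], "rot": [0, 0, 0]},
  {"xyz": [3.5, 31.5, 0], "rot": [0, 0, 0]},
  {"xyz": [4, 35, 0], "rot": [0, 0, 0]},
  {"xyz": [4, 36, 0], "rot": [0, 0, 0]},
  {"xyz": [4, 40, 0], "rot": [0, 0, 0]},
], grip=0)

```text
t: 34.5
tool_pos: [0.4738, 0.1411, 0.191]
orientation: [2.979, 0.994, 0.001]
force: [1.3, -0.3, -0.4]
opening: 0.0008
```

```bash
python3 look.py 16;  python3 - <<'E'
from h import *
s=cv2.imread('pics/s16.png')[:,:,::-1];t=cv2.imread('pics/t16.png')[:,:,::-1]
crop(s,75,135,175,240,5.7,'ss16.png'); crop(t,340,155,410,255,6,'ts16.png')
a=[cv2.resize(cv2.imread(f'pics/{n}.png')[195:240,80:130],None,fx=5.2,fy=5.2,interpolation=cv2.INTER_CUBIC) for n in ('scene0','s13','s16')]
cv2.imwrite('pics/plates16.png',cv2.convertScaleAbs(np.hstack(a),alpha=1.8))
E
```

```text
34.5 tcp [0.4738 0.1411 0.191 ] ori [2.979e+00 9.940e-01 1.000e-03] op 0.0008 F [ 1.3 -0.3 -0.4]
top [169.7 206.8] 384 [0.507  0.3192]
top [178.1 210. ] 383 [0.4954 0.2932]
top [155.4 198.5] 90 [0.5355 0.3638]
top [158.  218.8] 97 [0.471  0.3548]
top [156.  242.4] 101 [0.3987 0.3601]
scene [379.9 174.2] 129 [0.4068 0.3639]
scene [379.9 194.8] 108 [0.4749 0.3542]
scene [387.3 215.9] 119 [0.5388 0.3626]
scene [403.9 236.9] 55 [0.597  0.3922]
```

View pics/ss16.png

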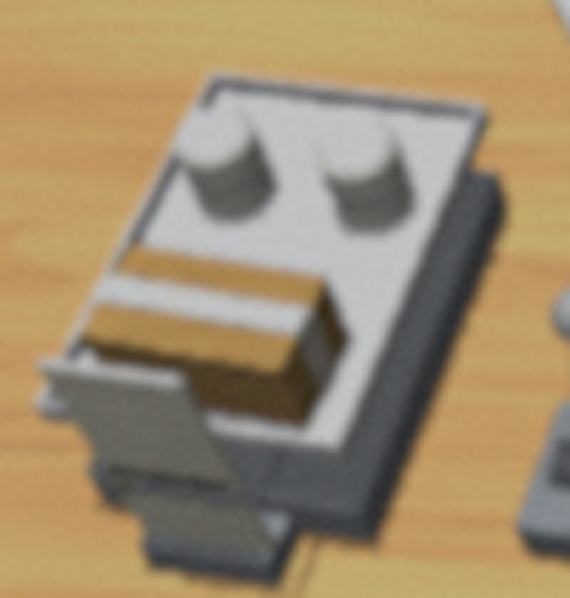

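View pics/ts16.png

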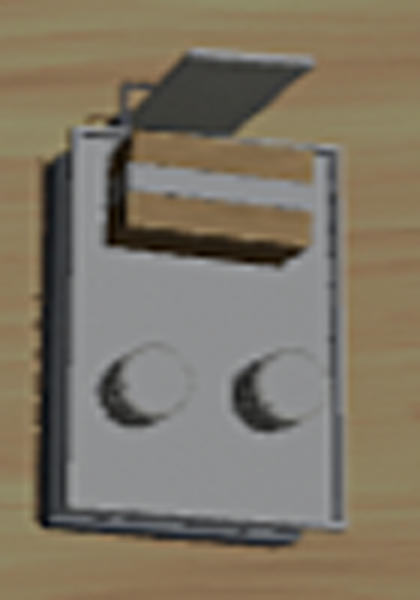

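View pics/plates16.png

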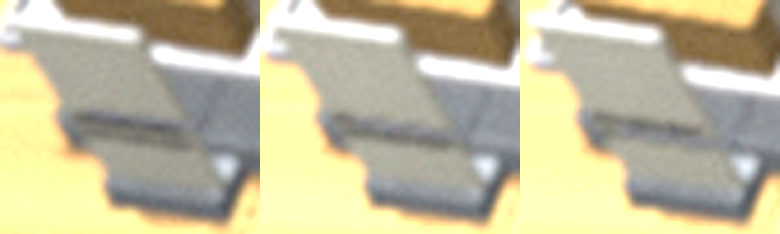

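View pics/both16.png

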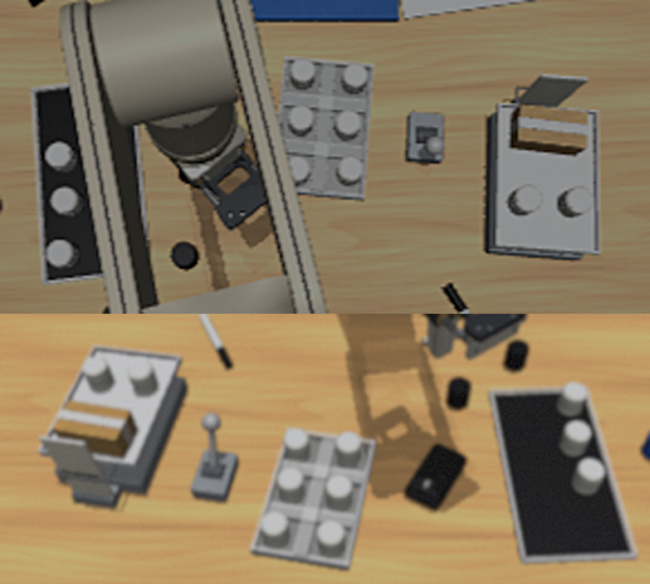

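```bash
python3 - <<'E'
from h import *
T=lambda u,v,o,k:np.array([u,v])/k+o-0.5*(1-1/k)
ts=lambda u,v:T(u,v,(340,155),6); ss=lambda u,v:T(u,v,(75,135),5.7)
for nm,a,b in (('near-y',(345,525),(212,78)),('near+y',(69,508),(485,106)),('far-y',(341,148),(40,402)),('far+y',(73,128),(342,446))):
    p,e=tri(ts(*a),ss(*b)); print(nm,p.round(4),e.round(4))
# plate ends from scene at z=.145
A=ray('scene',*ss(42,362),.145); B=ray('scene',*ss(185,378),.145); print(A,B,np.linalg.norm(A-B))
u=(B-A)/np.linalg.norm(B-A)
ims=[cv2.imread(f'pics/{n}.png').astype(np.float32).min(2) for n in ('scene0','s13','s16')]
zs=np.arange(.140,.02,-.0015)
pr=[]
for im in ims:
    rows=[]
    for z in zs:
        P=np.array([proj('scene',[*(A+u*d)[:2],z]) for d in np.linspace(.01,.05,30)],np.float32)
        v=cv2.remap(im,P[:,0].reshape(1,-1).copy(),P[:,1].reshape(1,-1).copy(),cv2.INTER_LINEAR)[0]; rows.append(v.mean())
    pr.append(rows)
for z,a,b,c in zip(zs,*pr): print(round(z,4),round(a),round(b),round(c))
E
```

```text
near-y [ 0.3601 -0.3565  0.0766] 0.0001
near+y [ 0.3752 -0.2221  0.077 ] 0.0001
far-y [ 0.551  -0.3805  0.0789] 0.0012
far+y [ 0.5689 -0.246   0.0777] 0.0001
[ 0.57722514 -0.34565176  0.145     ] [ 0.58331743 -0.28675031  0.145     ] 0.059215678359704475Traceback (most recent call last):
  File "<stdin>", line 15, in <module>
  File "h.py", line 10, in proj
    c,f,M=cam(n); q=M.T@(np.asarray(p)-c['xyz']); return q[:2]/q[2]*f+[c['cx'],c['cy']]
          ~~~^^^
  File "h.py", line 5, in cam
    c=calibration(n); f=192/np.tan(np.radians(c['fov_y'])/2)
ValueError: time passes only in moves, steps and waits
```

```bash
sed -i 's/^def cam(n):/import functools\n@functools.lru_cache(None)\ndef cam(n):/' h.py; python3 - <<'E'
from h import *
A=np.array([.5772,-.3457]);B=np.array([.5833,-.2868]);u=(B-A)/.0592
ims=[cv2.imread(f'pics/{n}.png').astype(np.float32).min(2) for n in ('scene0','s13','s16')]
zs=np.arange(.140,.03,-.002)
for z in zs:
    o=[]
    for im in ims:
        P=np.array([proj('scene',[*(A+u*d)[:2],z]) for d in np.linspace(.01,.05,30)],np.float32)
        o.append(round(float(cv2.remap(im,P[:,0].reshape(1,-1).copy(),P[:,1].reshape(1,-1).copy(),cv2.INTER_LINEAR)[0].mean())))
    print(round(z,4),*o)
E
```

```text
0.14 133 143 143
0.138 119 129 129
0.136 105 114 113
0.134 95 102 102
0.132 89 95 95
0.13 87 93 93
0.128 86 93 92
0.126 86 93 93
0.124 87 94 93
0.122 87 94 93
0.12 87 94 93
0.118 87 94 94
0.116 87 94 94
0.114 87 94 94
0.112 87 94 93
0.11 87 93 93
0.108 87 93 93
0.106 86 93 93
0.104 86 93 93
0.102 86 93 93
0.1 86 93 93
0.098 86 93 92
0.096 86 93 92
0.094 86 92 92
0.092 85 92 92
0.09 86 92 91
0.088 86 92 91
0.086 85 92 92
0.084 85 91 91
0.082 84 91 91
0.08 83 91 91
0.078 82 90 90
0.076 79 89 88
0.074 75 88 85
0.072 70 86 80
0.07 64 84 74
0.068 60 82 69
0.066 58 79 67
0.064 59 77 67
0.062 60 74 70
0.06 62 70 73
0.058 62 67 75
0.056 62 65 78
0.054 63 66 79
0.052 66 69 80
0.05 69 74 82
0.048 74 80 84
0.046 78 84 85
0.044 81 87 87
0.042 82 88 88
0.04 83 89 89
0.038 83 89 89
0.036 83 89 89
0.034 83 89 89
0.032 82 89 88
0.03 82 88 88
```

```bash
python3 - <<'E'
from h import *
ims=[]; 
for i in range(5): ims.append(read_camera('scene')); 
cv2.imwrite('pics/s17.png',ims[-1][:,:,::-1])
a=[cv2.resize(im[195:240,80:130,::-1],None,fx=5.2,fy=5.2,interpolation=cv2.INTER_NEAREST) for im in (ims[0],ims[2],np.mean(ims,0).astype(np.uint8))]
cv2.imwrite('pics/plates17.png',cv2.convertScaleAbs(np.hstack(a),alpha=1.8))
for k in (0,1,2,3,4): print(np.array(ims[k])[212:232,104].min(1))
for n in ('scene0','s13','s16'): print(n,cv2.imread(f'pics/{n}.png')[212:232,104].min(1))
E
```

```text
[91 91 91 92 89 86 65 66 76 80 84 85 90 89 90 89 90 94 89 81]
[91 94 90 91 92 83 68 63 75 82 81 87 87 89 89 88 89 91 87 76]
[88 93 89 91 90 83 69 64 76 78 83 87 90 89 89 90 90 90 89 79]
[93 91 91 91 90 83 65 62 73 82 83 88 88 90 88 88 90 93 88 81]
[89 89 90 94 89 81 64 63 75 81 83 86 88 86 88 90 90 93 90 77]
scene0 [85 86 87 87 83 73 56 58 64 63 71 82 85 84 83 83 83 85 83 74]
s13 [93 93 91 91 90 85 83 81 65 63 77 89 91 90 90 89 95 93 90 81]
s16 [91 90 93 91 90 82 69 65 75 83 82 90 89 89 89 89 92 91 87 80]
```

View pics/plates17.png

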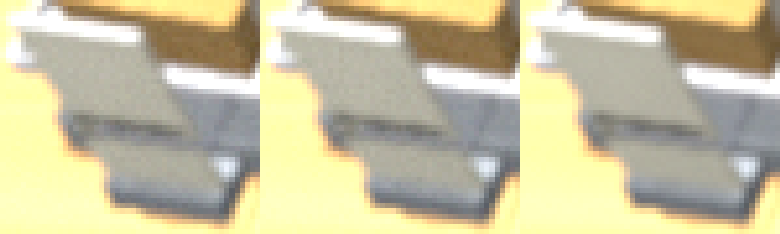

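```bash
python3 - <<'E'
from h import *
for n in ('scene0','s13','s17'):
    im=cv2.imread(f'pics/{n}.png')[:,:,::-1].astype(float)
    print(n)
    # follow plate slant: column shifts with row
    for r in range(213,228):
        sh=(r-219)*0.55
        print(r,[tuple(int(x) for x in im[r,int(round(c+sh))-1:int(round(c+sh))+2].mean(0)) for c in (96,100,104,108,112,116)])
a=[cv2.resize(cv2.imread(f'pics/{n}.png')[205:240,85:130],None,fx=5.8,fy=11,interpolation=cv2.INTER_CUBIC) for n in ('scene0','s13','s17')]
cv2.imwrite('pics/plates18.png',cv2.convertScaleAbs(np.hstack(a),alpha=2.0,beta=-40))
E
```

```text
scene0
213 [(95, 94, 86), (96, 94, 87), (96, 94, 86), (94, 93, 84), (94, 92, 85), (80, 80, 78)]
214 [(97, 95, 86), (95, 93, 86), (93, 93, 84), (95, 93, 85), (93, 92, 84), (83, 82, 77)]
215 [(92, 91, 83), (89, 89, 83), (91, 90, 83), (93, 92, 85), (93, 93, 85), (81, 82, 76)]
216 [(80, 81, 76), (75, 75, 75), (84, 84, 82), (88, 87, 82), (91, 90, 83), (84, 84, 78)]
217 [(64, 63, 60), (64, 65, 67), (71, 72, 73), (78, 79, 77), (87, 86, 83), (78, 79, 76)]
218 [(67, 66, 62), (61, 60, 57), (56, 55, 57), (66, 66, 69), (72, 72, 74), (78, 77, 79)]
219 [(71, 70, 65), (66, 65, 60), (63, 61, 58), (57, 56, 57), (59, 60, 61), (74, 75, 77)]
220 [(67, 66, 61), (68, 67, 62), (70, 69, 63), (65, 64, 60), (63, 62, 60), (74, 74, 73)]
221 [(75, 75, 69), (73, 72, 66), (67, 67, 61), (70, 69, 64), (67, 66, 61), (77, 76, 73)]
222 [(86, 86, 79), (85, 83, 76), (73, 72, 66), (70, 68, 63), (68, 66, 61), (76, 76, 73)]
223 [(91, 88, 81), (92, 90, 83), (87, 86, 79), (81, 80, 73), (70, 70, 65), (78, 77, 72)]
224 [(97, 91, 83), (92, 91, 84), (92, 91, 83), (88, 88, 80), (86, 85, 77), (78, 79, 74)]
225 [(108, 97, 81), (93, 
[... 2287 characters left out ...]
6, 77, 78), (75, 75, 77), (67, 68, 68), (70, 69, 66), (83, 83, 81)]
221 [(81, 80, 76), (83, 83, 80), (81, 81, 82), (74, 75, 75), (77, 76, 78), (82, 83, 80)]
222 [(92, 92, 84), (94, 92, 86), (85, 85, 81), (83, 83, 82), (78, 78, 79), (78, 80, 82)]
223 [(98, 95, 87), (99, 98, 89), (94, 92, 85), (90, 90, 83), (82, 82, 79), (80, 81, 81)]
224 [(106, 101, 91), (98, 97, 88), (98, 97, 88), (95, 93, 86), (92, 92, 84), (85, 85, 83)]
225 [(119, 106, 89), (97, 95, 87), (99, 97, 88), (98, 96, 88), (98, 96, 89), (93, 94, 89)]
226 [(117, 107, 91), (97, 97, 88), (98, 97, 89), (98, 97, 88), (97, 96, 88), (101, 101, 99)]
227 [(126, 112, 91), (97, 96, 89), (99, 98, 89), (96, 95, 87), (97, 95, 87), (96, 96, 91)]
```

View pics/plates18.png

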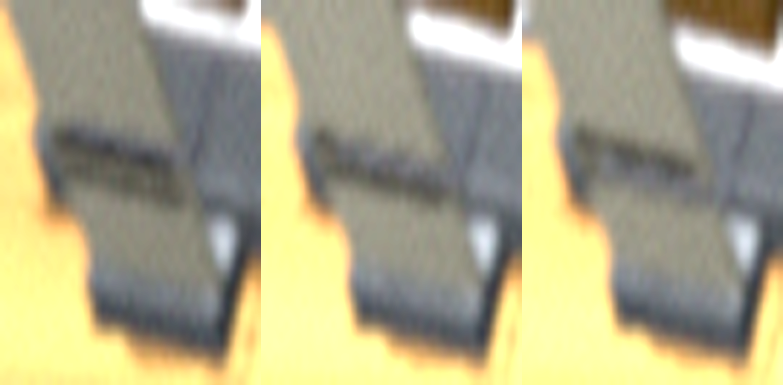

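Both checks agree: triangulating the pan rim gives deflections of 14.6, 22.1 and 29.5 mm with 0, 1 and 2 capsules, and the bluish pointer on the plate (scene ~(104,220.6)) now lies between the marks (rows ~218.5 and ~221.2). Two capsules are right. Draw tray is full and 3 spares remain. Next is the switch.

Emit:
carry_out([
  {"xyz": [-0.1, -4, 0], "rot": [0, 0, 6]},
  {"xyz": [-0.2, -8, 0], "rot": [0, 0, 12]},
  {"xyz": [-0.3, -12, 0], "rot": [0, 0, 18]},
  {"xyz": [-0.4, -16, 0], "rot": [0, 0, 24]},
  {"xyz": [-0.4, -20, 0], "rot": [0, 0, 30]},
  {"xyz": [-0.4, -24, 0], "rot": [0, 0, 36]},
  {"xyz": [-0.4, -27, 0], "rot": [0, 0, 42]},
  {"xyz": [-0.4, -28.6, 0], "rot": [0, 0, 45]},
  {"xyz": [-0.4, -28.6, 0], "rot": [0, 0, 45]},
  {"xyz": [-0.4, -28.6, 0], "rot": [0, 0, 45]},
])

```text
t: 35.85
tool_pos: [0.4689, -0.1446, 0.1902]
orientation: [-2.375, -2.056, -0.0]
force: [0.6, -0.4, 0.4]
opening: 0.0003
```

```bash
python3 look.py 19
```

```text
35.85 tcp [ 0.4689 -0.1446  0.1902] ori [-2.375 -2.056 -0.   ] op 0.0003 F [ 0.6 -0.4  0.4]
top [190.6 188.2] 80 [0.5632 0.2541]
top [155.4 198.5] 92 [0.5356 0.3638]
top [158.1 218.8] 100 [0.4709 0.3547]
top [155.9 242.3] 104 [0.3988 0.3602]
scene [388.5 195.7] 223 [0.4772 0.3754]
scene [379.9 194.8] 110 [0.4749 0.3541]
scene [387.3 215.9] 121 [0.5387 0.3627]
```

View pics/both19.png

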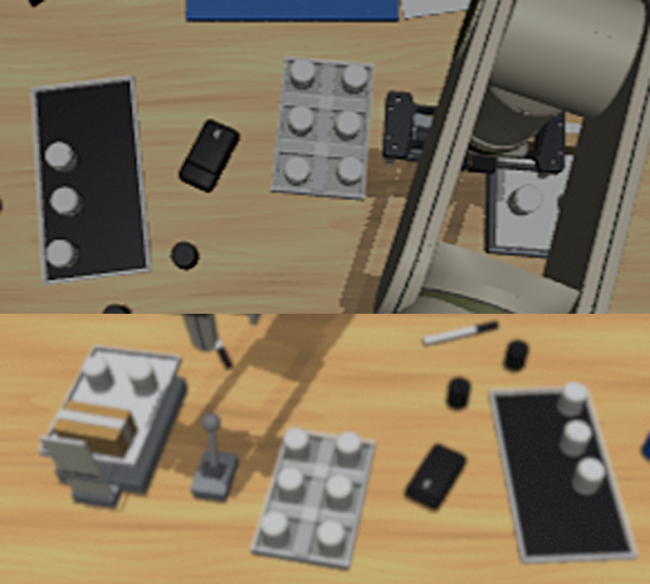

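Emit:
carry_out([
  {"xyz": [0, 0, -3], "rot": [0, 0, 0]},
  {"xyz": [0, 0, -6], "rot": [0, 0, 0]},
  {"xyz": [0, 0, -9], "rot": [0, 0, 0]},
  {"xyz": [0, 0, -11.5], "rot": [0, 0, 0]},
  {"xyz": [0, 0, -12.3], "rot": [0, 0, 0]},
  {"xyz": [0, 0, -12.3], "rot": [0, 0, 0]},
  {"xyz": [0, 0, -12.3], "rot": [0, 0, 0]},
])

```text
t: 36.65
tool_pos: [0.4703, -0.1439, 0.0686]
orientation: [2.37, 2.06, 0.001]
force: [1.2, 0.3, -0.4]
opening: 0.0006
```

```bash
python3 - <<'E'
from h import *
s=read_camera('scene'); crop(s,110,130,260,245,4.6,'x20.png'); print(read_state()['tool_pos'])
E
```

```text
[ 0.47061319 -0.1441264   0.06899527]
```

View pics/x20.png

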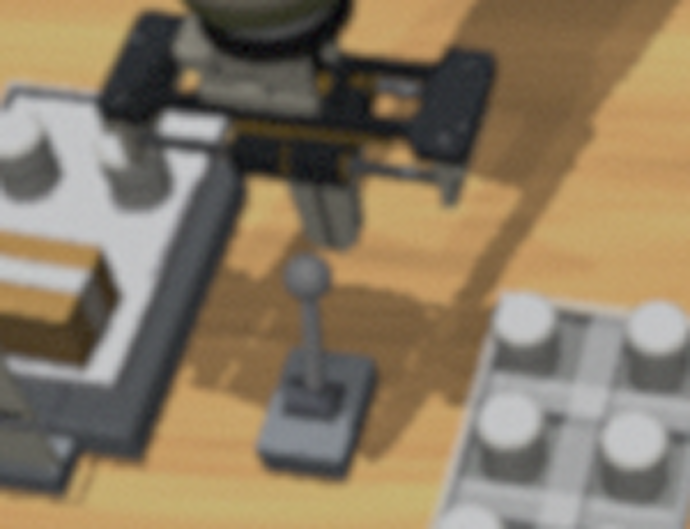

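Emit:
carry_out([
  {"xyz": [1, -0.4, 0], "rot": [0, 0, 0]},
  {"xyz": [2, -0.7, 0], "rot": [0, 0, 0]},
  {"xyz": [3, -0.9, 0], "rot": [0, 0, 0]},
  {"xyz": [4, -1.1, 0], "rot": [0, 0, 0]},
  {"xyz": [5, -1.2, 0], "rot": [0, 0, 0]},
  {"xyz": [6, -1.4, 0], "rot": [0, 0, 0]},
  {"xyz": [7, -1.5, 0], "rot": [0, 0, 0]},
  {"xyz": [7.5, -1.6, 0], "rot": [0, 0, 0]},
  {"xyz": [8, -1.6, 0], "rot": [0, 0, 0]},
  {"xyz": [8, -1.6, 0], "rot": [0, 0, 0]},
])

```text
t: 37.7
tool_pos: [0.5498, -0.1599, 0.0672]
orientation: [2.372, 2.06, 0.0]
force: [-0.4, 0.3, 0.2]
opening: 0.0005
```

```bash
python3 - <<'E'
from h import *
s=read_camera('scene'); crop(s,110,130,260,245,4.6,'x21.png'); print(read_state()['tool_pos'],read_state()['force'])
E
```

```text
[ 0.54960988 -0.15984123  0.06720329] [-0.51411903  0.19687142 -0.06867537]
```

View pics/x21.png

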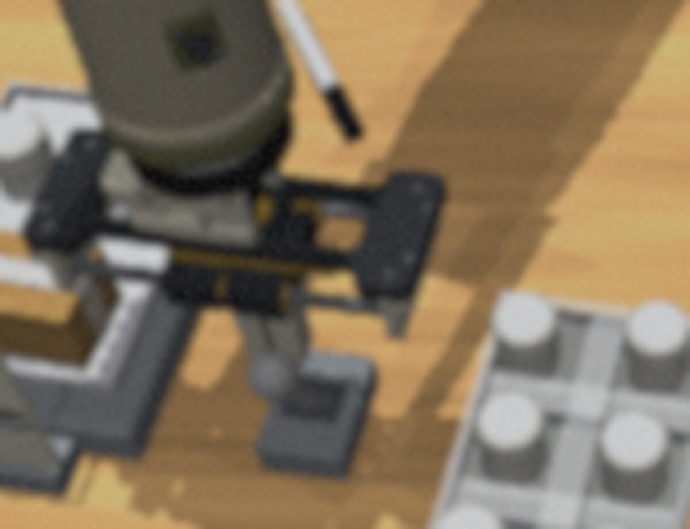

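Emit:
carry_out([
  {"xyz": [0.4, -0.05, 0], "rot": [0, 0, 0]},
  {"xyz": [0.8, -0.1, 0], "rot": [0, 0, 0]},
  {"xyz": [1.2, -0.15, 0], "rot": [0, 0, 0]},
  {"xyz": [1.2, -0.15, 0], "rot": [0, 0, 0]},
])

```text
t: 38.15
tool_pos: [0.558, -0.161, 0.0666]
orientation: [-2.367, -2.056, 0.008]
force: [-17.1, 1.9, 10.3]
opening: 0.0009
```

Emit:
carry_out([
  {"xyz": [0.3, 0, 0], "rot": [0, 0, 0]},
  {"xyz": [0.3, 0, 0], "rot": [0, 0, 0]},
  {"xyz": [0.3, 0, 0], "rot": [0, 0, 0]},
])

```text
t: 38.45
tool_pos: [0.5585, -0.161, 0.0664]
orientation: [-2.364, -2.054, 0.013]
force: [-30.4, 2.5, 19.6]
opening: 0.0004
```

The lever is at its end stop (force −30 N, position stalled). Backing off and checking.

Emit:
carry_out([
  {"xyz": [-1, 0.1, 0], "rot": [0, 0, 0]},
  {"xyz": [-3, 0.4, 0], "rot": [0, 0, 0]},
  {"xyz": [-6, 0.8, 0], "rot": [0, 0, 0]},
  {"xyz": [-8, 1.1, 2], "rot": [0, 0, 0]},
  {"xyz": [-8.5, 1.1, 6], "rot": [0, 0, 0]},
  {"xyz": [-8.5, 1.1, 10], "rot": [0, 0, 0]},
  {"xyz": [-8.5, 4, 13.5], "rot": [0, 0, 0]},
  {"xyz": [-8.5, 8.5, 14], "rot": [0, 0, 0]},
  {"xyz": [-8.5, 13, 14], "rot": [0, 0, 0]},
  {"xyz": [-8.5, 17.5, 14], "rot": [0, 0, 0]},
])

```text
t: 39.45
tool_pos: [0.48, 0.015, 0.2085]
orientation: [2.371, 2.058, 0.004]
force: [0.4, 0.0, 0.4]
opening: 0.0
```

Emit:
carry_out([
  {"xyz": [0, 4.5, 0], "rot": [0, 0, 0]},
  {"xyz": [0, 9, 0], "rot": [0, 0, 0]},
  {"xyz": [0, 13.5, 0], "rot": [0, 0, 0]},
  {"xyz": [0, 18, 0], "rot": [0, 0, 0]},
  {"xyz": [0, 18, 0], "rot": [0, 0, 0]},
  {"xyz": [0, 18, 0], "rot": [0, 0, 0]},
])

```text
t: 40.05
tool_pos: [0.4794, 0.1946, 0.2074]
orientation: [2.369, 2.063, 0.001]
force: [-0.3, -0.6, -0.3]
opening: 0.0004
```

```bash
python3 look.py 22; python3 - <<'E'
from h import *
s=cv2.imread('pics/s22.png')[:,:,::-1];t=cv2.imread('pics/t22.png')[:,:,::-1]
crop(s,75,135,175,240,5.7,'ss22.png'); crop(t,340,155,410,255,6,'ts22.png')
a=cv2.resize(t[148:225,245:335,::-1],None,fx=4.4,fy=4.4,interpolation=cv2.INTER_CUBIC)
b=cv2.resize(s[170:265,155:260,::-1],(int(a.shape[0]*105/95),a.shape[0]),interpolation=cv2.INTER_CUBIC)
cv2.imwrite('pics/sw22.png',np.hstack([a,b]))
E
```

```text
40.05 tcp [0.4794 0.1946 0.2074] ori [2.369e+00 2.063e+00 1.000e-03] op 0.0004 F [-0.3 -0.6 -0.3]
top [152.8 233.4] 189 [0.4266 0.3703]
scene [388.3 195.1] 222 [0.4751 0.3752]
scene [379.9 194.8] 109 [0.4747 0.3542]
scene [387.2 215.9] 120 [0.5387 0.3625]
```

View pics/both22.png

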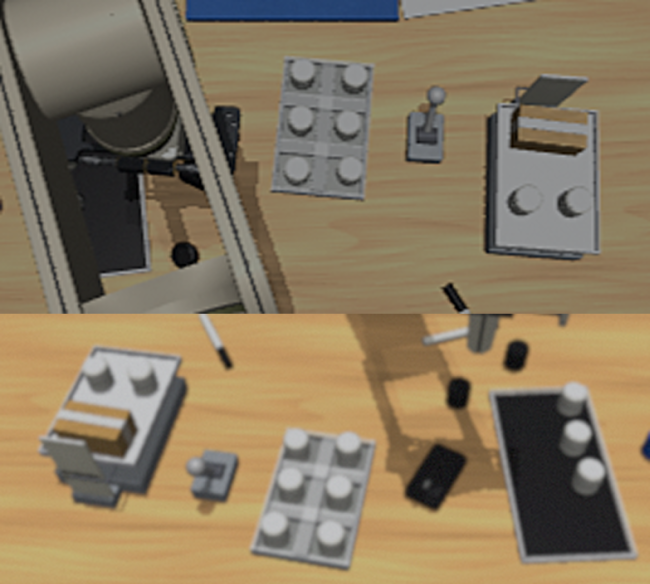

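View pics/sw22.png

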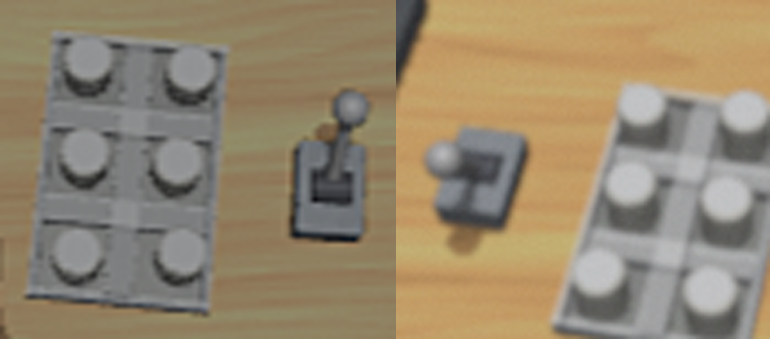

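View pics/ss22.png

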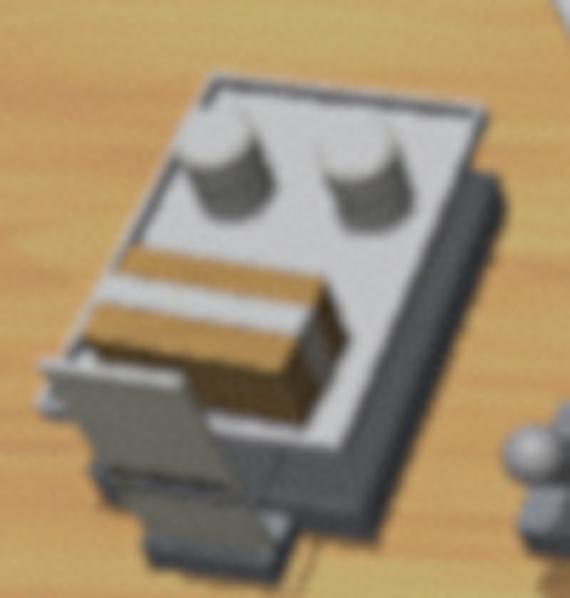

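```bash
python3 - <<'E'
from h import *
p,e=tri((350/4.4+244.6,107/4.4+147.6),(47/3.568+154.6,158/3.568+169.6)); print(p.round(4),round(e,4), (p-[.5104,-.1505,.0959]).round(4), np.linalg.norm(p[:2]-[.5104,-.1505]))
close_job()
E
```

```text
[ 0.5808 -0.1596  0.0947] 0.0016 [ 0.0704 -0.0091 -0.0012] 0.07099884152647919
the job is handed in; nothing more can be done
```

The job is done and handed in at about 40 s, with no verdict reported. All six draw-tray pockets are filled, two spares are in the pan, and the ready switch was thrown last, away from the robot.

- **Draw tray:** two spares filled the empty near and middle pockets on the -y side. Three spares stayed in the stock tray.
- **Off-centre capsule:** the capsule in the near -y pocket was shifted about 9 mm after I placed it. Both views show it still upright in that pocket, against its wall, and I left it there.
- **Scale:** triangulating the pan rim gave a deflection of about 29.5 mm, against the 26–38 mm band. The pointer is only a pixel or two wide in the picture. It also lay between the marks, though lower, at about 36 mm before allowing for viewing angle.
- **Switch:** I pushed it until it stalled at 30 N. The tip moved 71 mm; from angle 0 the full throw is about 77 mm. It is the same height on both sides, which fits a start slightly off zero and a full throw.
- **Fingertip height:** the first grasp closed above the capsule. A touch on the stock-tray floor put the fingertips about 8 mm above the reported tool height, where the interface text puts them 17 mm below it. I used the touched value from then on, and every later grasp and placement worked.

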